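# Put the stone chisels away by length and snap the case shut

## Task

Put all the stone chisels away in the blue case: every long chisel in the yellow tray and every short one in the red tray (a short one may have been left in the wrong tray), each lying flat on its tray's floor, lengthwise and side by side. Only when all are in, swing the lid over and press its front edge down until it snaps past its catch and is fully shut. Leave the stone candle holder, the tin and the mallet alone.

Things in the scene. Friction and masses are not known exactly. Their poses are not given: they have to be found in the camera images.
- case: Open blue metal case, fixed to the bench: outside 220 mm (its x) by 314 mm (its y) by 50 mm high, walls and floor 6 mm. Origin at the centre of its underside, z up; +x points to the hinge side (the robot's right), -x to the front with the catch. The two trays lie in it side by side along its y, each filling half; which half is which varies.
- lid_hinge (a point): Point on the lid's hinge line, at its middle, on top of the case's +x wall (50 mm above the bench). The hinge line runs along the case's y. This frame turns with the lid.
- lid_edge (a point): Middle of the lid's free edge on its outer face, 220 mm from the hinge line; 59 mm above the bench when shut. Turns with the lid: z = outer face's normal, -x from hinge to free edge. The lid is a 220 x 314 mm panel, 8 mm thick; at the middle of its free edge a black tab, 70 mm wide and 10 mm thick, stands out 24 mm further, with a steel nub reaching 25 mm below it.
- lid (a joint): Lid angle, rad: 0 shut, 1.57 upright, up to 2.0 leaning back; starts at 1.7 to 1.9. Stiff hinge: the lid stays where it is left and takes up to 5 N at its free edge to move. At about 0.06 rad (14 mm ajar at the edge) it meets a sprung catch at the middle of the case's front; pressing its front edge or tab down with about 15 N snaps it past; then press on to 0.
- tray_long_mid (a point): Centre of the inner floor of the yellow tray, 9 mm above the bench; the tray is fixed in the case, x and y parallel to the case's. Room 198 mm (x) by 143 mm (y); rim 6 mm above this floor. Holds three chisels lying along x, best at y = -45, 0, 45 mm. Fingertips 7 mm above the floor clear the rim; the case's inner wall stands 75 mm off on the outer y side, 41 mm above this floor.
- tray_short_mid (a point): Centre of the free floor of the red tray, 9 mm above the bench; same outside, rim and axes as the yellow tray, but a red block 20 mm high fills its hinge (+x) end, so the room is 148 mm (x) by 143 mm (y). Holds three short chisels along x, best at y = -45, 0, 45 mm; a long chisel does not fit.
- long_a: Long stone chisel: square dark steel bar with a bright blade end, 170 mm long, 20 mm square, about 0.42 kg. Origin at its centre (10 mm above what it lies on), x along its length (blade at +x). Starts on the bench. May be absent (None).
- long_b: Long stone chisel: square dark steel bar with a bright blade end, 170 mm long, 20 mm square, about 0.42 kg. Origin at its centre (10 mm above what it lies on), x along its length (blade at +x). Starts on the bench. May be absent (None).
- long_c: Long stone chisel: square dark steel bar with a bright blade end, 170 mm long, 20 mm square, about 0.42 kg. Origin at its centre (10 mm above what it lies on), x along its length (blade at +x). Starts on the bench. May be absent (None).
- short_a: Short stone chisel: square dark steel bar with a bright blade end, 120 mm long, 20 mm square, about 0.3 kg. Origin at its centre (10 mm above what it lies on), x along its length (blade at +x). Starts on the bench. May be absent (None).
- short_b: Short stone chisel: square dark steel bar with a bright blade end, 120 mm long, 20 mm square, about 0.3 kg. Origin at its centre (10 mm above what it lies on), x along its length (blade at +x). Starts on the bench. May be absent (None).
- short_c: Short stone chisel: square dark steel bar with a bright blade end, 120 mm long, 20 mm square, about 0.3 kg. Origin at its centre (10 mm above what it lies on), x along its length (blade at +x). Starts misfiled, lying lengthwise in the yellow tray. May be absent (None).
- stone: Bystander: grey pebble carved into a candle holder, 104 mm across, 56 mm high, origin at the centre of its underside. Leave alone.
- tin: Bystander: round flat tin with a red band, 84 mm across, 35 mm high, origin at the centre of its underside. Leave alone.
- mallet: Bystander: wooden mallet lying on the bench, head 110 x 65 x 65 mm, handle along its x, 305 mm overall; origin on its underside under the handle's head end. Leave alone.
Things that resemble listed ones, but are neither listed nor needed, are in the scene too. Leave any green or purple look-alike of the short_a alone.

How it is judged:
By the outcome, as a careful person would: the job done as asked, in the order asked, and still so for the second after the job is handed in, with the robot touching nothing.
Of long_a, long_b, long_c, short_a, short_b, short_c only 4 to 6 are there at a start; the rules pass over those that are not, and their reading is None.
At some moment in a run one of long_a, long_b, long_c, short_a, short_b, short_c may be knocked a few centimetres aside while the robot is not near it.
Once in a run the grip may slacken for a moment while it holds something.
It also fails if it takes over 210 s, if anything falls off the work surface, if the arm or the gripper's body presses on something with over 40 N, if the wrist force passes 120 N, or if a joint passes its speed limit or range.

## Robot

A 7-joint arm with a two-finger parallel gripper is mounted at the origin on the work surface. World frame = base frame: x ahead of the robot, y to its left, z up, the work surface at z = 0. Lengths are in m, angles in rad, forces in N, time in s.
With the tool pointing down it reaches from about 0.4 to 0.85 m from the base axis. Payload 10.4 kg.
Tool frame: the origin (TCP) lies on the front face of the gripper's body, between the roots of the fingers; the fingertips stand 70 mm ahead of it and the grasp point (between the pads) lies 51 mm ahead of it (grasp_offset is the distance from the TCP to the grasp point, in m); z points along the fingers, y is the direction in which the jaws open and shut (so a half turn about z gives the same grasp; the last joint's range is limited). The gripper opens to 87 mm and grips with 3 to 60 N. Pads are 19 mm wide; open, the fingers measure 117 mm over their backs; the gripper's body (75 mm by 190 mm) begins 51 mm behind the grasp point.
Start: joints at [-1.201, 0.332, -0.065, 1.46, 0.022, 1.35, -0.088], TCP at [0.239, 0.577, 0.292] pointing down, gripper open.
Joint ranges: [-2.6, 2.6], [-0.5, 2.12], [-1.47, 1.34], [0.16, 2.42], [-1.27, 4.41], [0.06, 2.06], [-2.6, 2.6]. Speed limits (rad/s): [2.22, 2.22, 2.79, 2.79, 3.14, 3.14, 3.14].

## Interface

Orientations are given as a unit quaternion [x, y, z, w].
In Python, from bench import * gives the robot as it stands. The module is installed in compiled form; this text tells all that it offers.
- The arm moves only by the tool arm_command, never from a script. Its argument "commands" is a list of rows, each a list of 3 entries, a list of its own where there are three numbers: the opening in per cent of the stroke, from 0 (shut) to 100 (fully open), then the shift along the tool's x, y, z in m, then the turn, a rotation vector about the tool's x, y, z in rad. A call has exactly 10 rows; each row is the pose to reach, as a shift and turn from the pose commanded when the call began, along the tool's axes at that moment; what a row does not reach only later rows make up. A row lasts 1/12 s, in which the tool goes at most 41.7 mm and 7.16 degrees, less where a joint would pass 70% of its speed; a pose out of reach is approached as far as the arm can. A call with a gripper value outside its range is refused whole. The fingers move at their own pace and stop on an object; "squeeze" is the grip in N (left out, the last holds). Time passes only in rows, so rows that repeat a pose let the fingers close, or fill a call up. It gives the time, the measured TCP pose, the force and the opening at its end, in the units of the state.
- read_state(): the state, without advancing time (a new reading comes with each control period).
- camera(name): name is "scene" or "top"; returns a dict with "pixels" (420x560x3 uint8, red, green, blue), "fx", "fy", "cx", "cy" (pixels), "rvec" (rotation vector, rad) and "tvec" (3), from world to camera coordinates, as OpenCV has them. Camera axes: x right, y down, z forward; pixel columns grow to the right and rows downward; lengths in m; the calibration is good to about 2 mm. A picture is of the moment at which its call begins. There is no depth.
- close_job(): hands the job in, once; it reports no verdict.
The state is a dict: "time": time; "joint_positions": joint angles; "joint_vel": joint speeds; "joint_torque": joint torques, N m; "ee_pos": TCP position; "eef_rot": TCP orientation; "ft_force": force on the tool from outside, world axes, zero at the start; "torque": the same for the moment, N m; "width": finger opening in m.
Only numpy, scipy, OpenCV 4.12 (cv2) and the standard library are available. Lean on these libraries where they do the work, as an engineer would, in place of code of your own. Each camera call takes 0.05 s, during which the arm holds its last target.

## Working session

There is one attempt and no reset: what is moved stays moved. The work goes in short steps, Python scripts to look and compute and a tool call to move; the robot and the scene stay as the last step left them, time stands still between calls to the robot, and variables do not carry over. Pictures are saved under pics/ and viewed, and the job is handed in when it is done.

Besides the shell and the picture viewer there is one more tool, called after "Request:" as name(argument=value, ...), one argument or row to a line, values as JSON. arm_command: Moves the arm, as the interface text tells. Its arguments: {"type":"object","properties":{"commands":{"type":"array","items":{"type":"array"}},"squeeze":{"type":"number"}},"required":["commands"]}

```bash
mkdir -p pics; cat > h.py <<'E'
from bench import *
import numpy as np, cv2
from scipy.spatial.transform import Rotation as R
def shot(name,out,crop=None,scale=1):
    c=camera(name); im=c["pixels"][:,:,::-1]
    if crop: x0,y0,x1,y1=crop; im=im[y0:y1,x0:x1]
    if scale!=1: im=cv2.resize(im,None,fx=scale,fy=scale,interpolation=cv2.INTER_CUBIC)
    cv2.imwrite("pics/"+out,im); return c
def p2w(c,u,v,z):
    Rm=R.from_rotvec(c["rvec"]).as_matrix(); t=np.array(c["tvec"])
    d=Rm.T@np.array([(u-c["cx"])/c["fx"],(v-c["cy"])/c["fy"],1]); o=-Rm.T@t
    return o+d*(z-o[2])/d[2]
def w2p(c,p):
    Rm=R.from_rotvec(c["rvec"]).as_matrix(); q=Rm@np.array(p)+np.array(c["tvec"])
    return np.array([q[0]/q[2]*c["fx"]+c["cx"],q[1]/q[2]*c["fy"]+c["cy"]])
E
python3 - <<'E'
from h import *
s=read_state()
print({k:np.round(v,4) for k,v in s.items()})
for n in("top","scene"):
    c=shot(n,n+"0.png"); Rm=R.from_rotvec(c["rvec"]).as_matrix(); print(n,c["fx"],c["cx"],c["cy"],-Rm.T@np.array(c["tvec"]),Rm)
E
```

```text
{'time': np.float64(0.0), 'joint_positions': array([-1.2006,  0.3329, -0.0647,  1.4609,  0.0216,  1.3499, -0.0885]), 'joint_vel': array([ 0.0003,  0.0001, -0.0005,  0.0006,  0.0007,  0.0009,  0.0009]), 'joint_torque': array([ 5.00000e-04, -6.23270e+01,  2.46000e-02, -3.89893e+01,
       -6.15000e-02,  4.00000e-02,  1.00000e-04]), 'ee_pos': array([0.2391, 0.5771, 0.2915]), 'eef_rot': array([ 1.951e-01,  9.808e-01, -7.000e-04, -1.000e-04]), 'ft_force': array([0.2102, 0.0107, 0.4206]), 'torque': array([ 0.0227, -0.0287, -0.0043]), 'width': np.float64(0.0871)}
top 450.2453817928888 281.6747649862768 207.4299903852869 [0.3833766  0.13826468 1.16698123] [[-0.11322452 -0.99356541  0.0028271 ]
 [-0.97007359  0.10993141 -0.21650014]
 [ 0.21479626 -0.02725562 -0.97627849]]
scene 524.7676871435585 273.53603328274585 214.39193701537096 [ 1.56604181 -0.24734475  0.80925225] [[ 0.37687488  0.92620362 -0.01059165]
 [ 0.53542792 -0.22716946 -0.8134562 ]
 [-0.75583217  0.30090014 -0.58152973]]
```

View pics/top0.png

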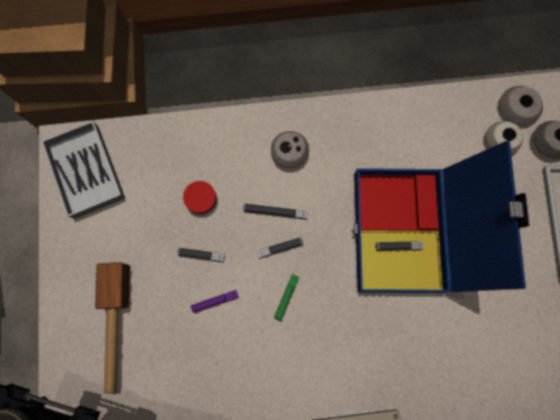

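View pics/scene0.png

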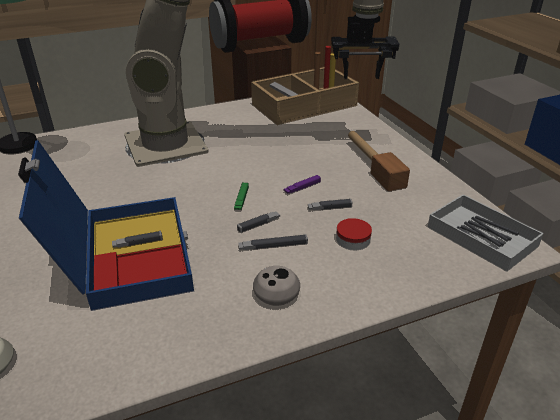

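```bash
python3 - <<'E'
from h import *
shot("top","t1.png",(165,180,325,330),5)
shot("top","t2.png",(345,140,535,300),4)
shot("scene","s1.png",(230,60,400,130),4)
E
```

```text
(no output)
```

View pics/t1.png

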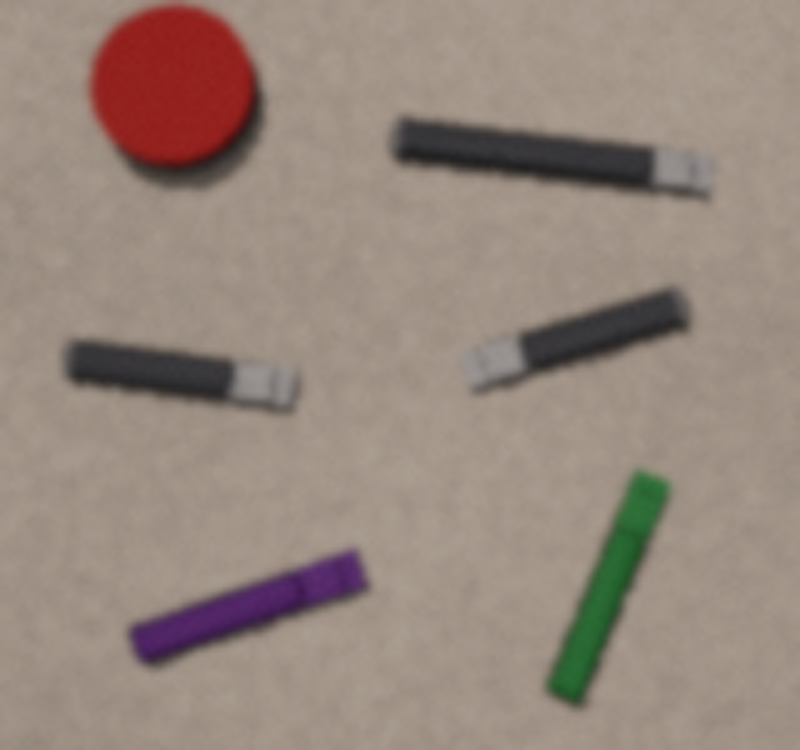

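View pics/t2.png

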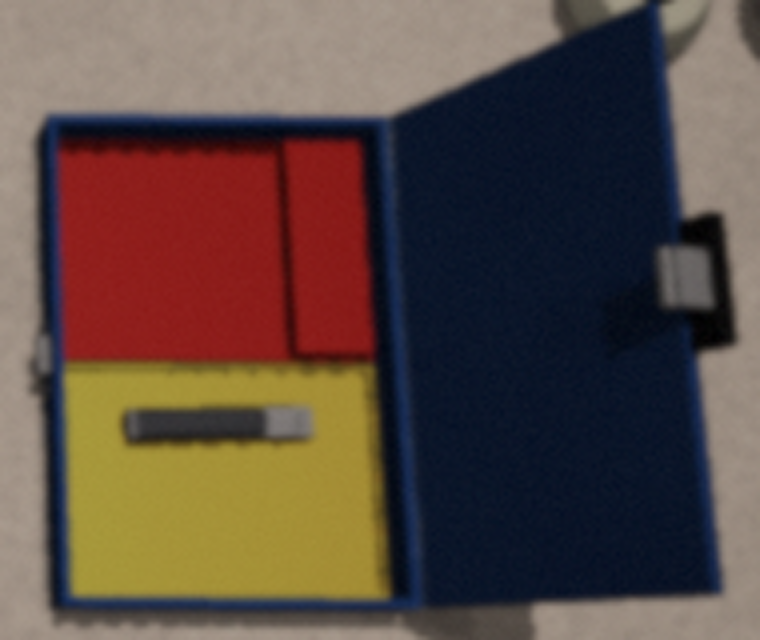

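View pics/s1.png

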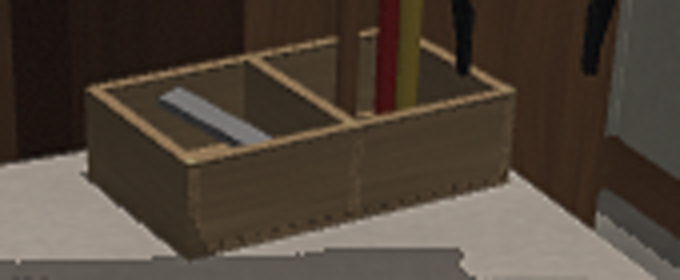

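```bash
python3 - <<'E'
from h import *
c=camera("top")
def a(X,Y,z): return p2w(c,(X+.5)/5-.5+165,(Y+.5)/5-.5+180,z)
def b(X,Y,z): return p2w(c,(X+.5)/4-.5+345,(Y+.5)/4-.5+140,z)
def seg(n,p,q): print(n,"mid",np.round((p+q)/2,4),"len",round(np.linalg.norm(p-q),4),"ang(deg of blade)",round(np.degrees(np.arctan2(*(q-p)[1::-1])),2))
z=.018
seg("long",a(397,140,z),a(711,178,z))
seg("shR",a(685,305,z),a(470,368,z))
seg("shL",a(68,361,z),a(295,388,z))
seg("shC",b(127,425,.028),b(310,422,.028))
P=[b(48,118,.05),b(58,606,.05),b(418,607,.05),b(390,118,.05)]
for i in range(4): seg("case",P[i],P[(i+1)%4])
print(np.round(np.mean(P,0),4))
seg("yel",b(68,597,.015),b(388,598,.015)); seg("yelL",b(68,597,.015),b(64,362,.015))
seg("red",b(64,360,.015),b(62,140,.015)); seg("redx",b(64,357,.012),b(296,357,.012))
print(b(43,362,.045))
E
```

```text
long mid [0.6275 0.1238 0.018 ] len 0.1651 ang(deg of blade) -103.52
shR mid [0.5337 0.1218 0.018 ] len 0.1149 ang(deg of blade) 99.93
shL mid [0.5371 0.3251 0.018 ] len 0.1172 ang(deg of blade) -103.25
shC mid [ 0.5017 -0.1797  0.028 ] len 0.1167 ang(deg of blade) -95.54
case mid [ 0.5541 -0.0773  0.05  ] len 0.311 ang(deg of blade) 172.56
case mid [ 0.3871 -0.1664  0.05  ] len 0.2199 ang(deg of blade) -96.65
case mid [ 0.5289 -0.2967  0.05  ] len 0.3118 ang(deg of blade) -7.78
case mid [ 0.6958 -0.2076  0.05  ] len 0.2218 ang(deg of blade) 83.55
[ 0.5415 -0.187   0.05  ]
yel mid [ 0.3935 -0.1706  0.015 ] len 0.2018 ang(deg of blade) -96.67
yelL mid [ 0.4795 -0.0804  0.015 ] len 0.1501 ang(deg of blade) -7.71
red mid [ 0.6287 -0.1012  0.015 ] len 0.1486 ang(deg of blade) -8.16
redx mid [ 0.5491 -0.1666  0.012 ] len 0.151 ang(deg of blade) -96.47
[ 0.55094146 -0.07135473  0.045     ]
```

```bash
cat >> h.py <<'E'
def plan(x,y,z,yaw):
    s=read_state(); Rc=R.from_quat(s["eef_rot"]); p=np.array(s["ee_pos"])
    cy=np.array([np.cos(np.radians(yaw)),np.sin(np.radians(yaw)),0]); cz=np.array([0,0,-1.]); cx=np.cross(cy,cz)
    Rt=R.from_matrix(np.stack([cx,cy,cz],1))
    print("t",round(s["time"],2),"shift",np.round(Rc.inv().apply(np.array([x,y,z])-p),4),"turn",np.round((Rc.inv()*Rt).as_rotvec(),3),"w",round(s["width"],4),"F",np.round(s["ft_force"],1),"pos",np.round(p,4),"j",np.round(s["joint_positions"],2))
E
python3 -c "
from h import *
plan(.5371,.3251,.2,-13.25)"
```

```text
t 0.3 shift [-0.3718 -0.119   0.092 ] turn [-0.     0.     1.409] w 0.0868 F [ 0.3  0.4 -0.1] pos [0.2392 0.5774 0.292 ] j [-1.2   0.33 -0.06  1.46  0.02  1.35 -0.09]
```

Request:
arm_command(
  commands=[
    [100,[-0.03,-0.01,0.01],[0,0,0.11]],
    [100,[-0.07,-0.022,0.018],[0,0,0.23]],
    [100,[-0.11,-0.035,0.028],[0,0,0.35]],
    [100,[-0.15,-0.048,0.037],[0,0,0.47]],
    [100,[-0.19,-0.06,0.047],[0,0,0.59]],
    [100,[-0.23,-0.073,0.057],[0,0,0.71]],
    [100,[-0.27,-0.086,0.067],[0,0,0.83]],
    [100,[-0.31,-0.099,0.077],[0,0,0.95]],
    [100,[-0.345,-0.11,0.085],[0,0,1.07]],
    [100,[-0.3718,-0.119,0.092],[0,0,1.19]],
  ],
  squeeze=40,
)

```text
time: 1.13
ee_pos: [0.5392, 0.3225, 0.1999]
eef_rot: [0.714, 0.7, 0.0, 0.0]
ft_force: [0.5, -0.5, -1.1]
width: 0.0867
```

```bash
python3 -c "
from h import *
plan(.5371,.3251,.077,-13.25)"
```

```text
t 1.13 shift [ 0.0026 -0.0023  0.1229] turn [0.001 0.    0.212] w 0.0867 F [ 0.5 -0.5 -1.1] pos [0.5392 0.3225 0.1999] j [-0.83  0.41  0.28  1.58 -0.12  1.17 -0.54]
```

Request:
arm_command(
  commands=[
    [100,[0,0,0.02],[0,0,0.1]],
    [100,[0,0,0.04],[0,0,0.219]],
    [100,[0,0,0.05],[0,0,0.219]],
    [100,[0,0,0.06],[0,0,0.219]],
    [100,[0,0,0.06],[0,0,0.219]],
    [100,[0,0,0.06],[0,0,0.219]],
    [100,[0,0,0.06],[0,0,0.219]],
    [100,[0,0,0.06],[0,0,0.219]],
    [100,[0,0,0.06],[0,0,0.219]],
    [100,[0,0,0.06],[0,0,0.219]],
  ],
)

```text
time: 1.97
ee_pos: [0.5374, 0.3254, 0.1409]
eef_rot: [0.784, 0.621, 0.001, -0.0]
ft_force: [0.1, 1.4, -0.1]
width: 0.0869
```

```bash
python3 -c "
from h import *
plan(.5371,.3251,.077,-13.25)
shot('top','a1.png',(150,170,330,320),4)
shot('scene','a1s.png',(200,120,440,300),3)"
```

```text
t 1.97 shift [-0.0004 -0.0002  0.0639] turn [ 0.001 -0.001  0.001] w 0.0869 F [ 0.1  1.4 -0.1] pos [0.5374 0.3254 0.1409] j [-0.85  0.47  0.31  1.64 -0.16  1.06 -0.73]
```

View pics/a1s.png

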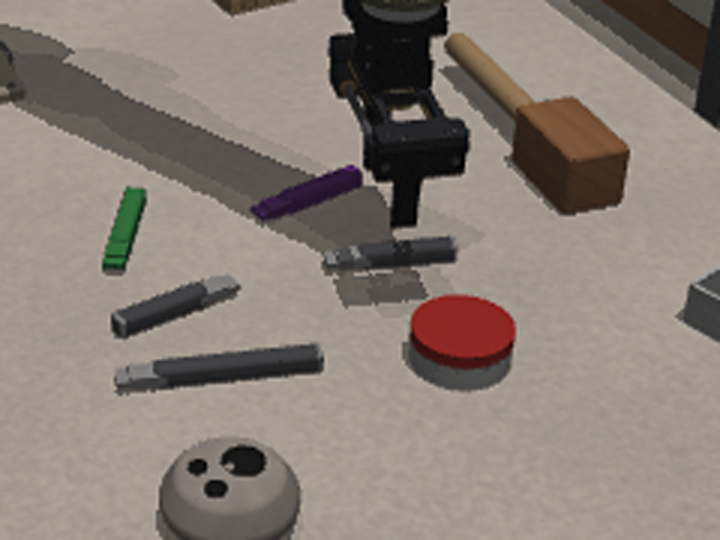

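View pics/a1.png

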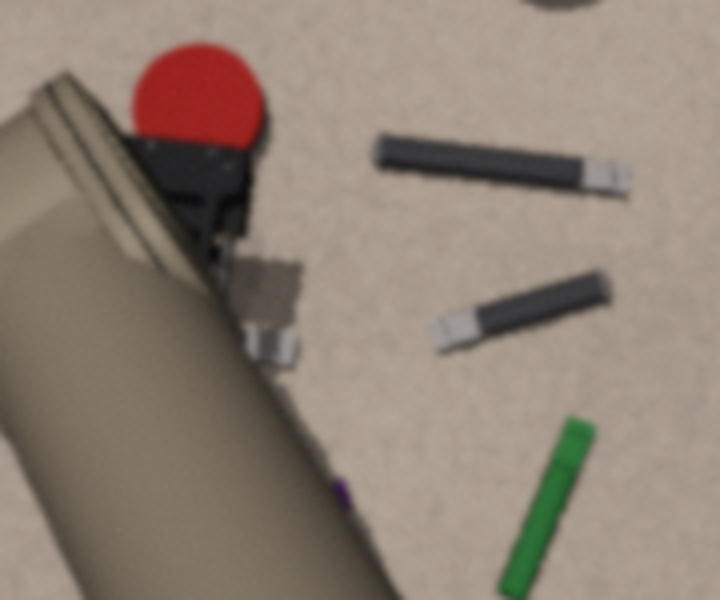

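Request:
arm_command(
  commands=[
    [60,[0,0,0],[0,0,0]],
    [60,[0,0,0],[0,0,0]],
    [60,[0,0,0.016],[0,0,0]],
    [60,[0,0,0.032],[0,0,0]],
    [60,[0,0,0.048],[0,0,0]],
    [60,[0,0,0.064],[0,0,0]],
    [60,[0,0,0.064],[0,0,0]],
    [0,[0,0,0.064],[0,0,0]],
    [0,[0,0,0.064],[0,0,0]],
    [0,[0,0,0.064],[0,0,0]],
  ],
  squeeze=40,
)

```text
time: 2.9
ee_pos: [0.5378, 0.3256, 0.0776]
eef_rot: [0.784, 0.621, 0.001, -0.0]
ft_force: [0.2, -0.6, -1.0]
width: 0.0392
```

Request:
arm_command(
  commands=[
    [0,[0,0,0],[0,0,0]],
    [0,[0,0,0],[0,0,0]],
    [0,[0,0,0],[0,0,0]],
    [0,[0,0,-0.01],[0,0,0]],
    [0,[0,0,-0.03],[0,0,0]],
    [0,[0,0,-0.05],[0,0,0]],
    [0,[0,0,-0.075],[0,0,0]],
    [0,[0,0,-0.1],[0,0,0]],
    [0,[0,0,-0.12],[0,0,0]],
    [0,[0,0,-0.12],[0,0,0]],
  ],
  squeeze=50,
)

```text
time: 3.73
ee_pos: [0.5386, 0.3259, 0.2013]
eef_rot: [0.784, 0.621, 0.003, -0.0]
ft_force: [0.6, 0.8, -2.5]
width: 0.0196
```

```bash
python3 -c "
from h import *
plan(.6612,-.1765,.2,-7)
shot('scene','a2s.png',(200,60,440,240),3)"
```

```text
t 3.73 shift [-4.610e-01  2.345e-01 -2.000e-04] turn [ 0.004 -0.005 -0.109] w 0.0196 F [ 0.6  0.8 -2.5] pos [0.5386 0.3259 0.2013] j [-0.87  0.41  0.32  1.58 -0.14  1.17 -0.75]
```

View pics/a2s.png

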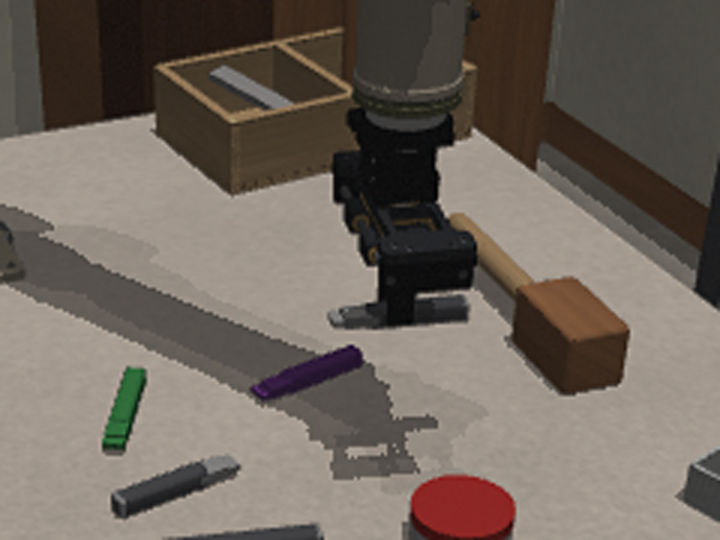

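Request:
arm_command(
  commands=[
    [0,[-0.01,0.005,0],[0,0,0]],
    [0,[-0.035,0.018,0],[0,0,-0.01]],
    [0,[-0.06,0.03,0],[0,0,-0.02]],
    [0,[-0.085,0.043,0],[0,0,-0.03]],
    [0,[-0.11,0.056,0],[0,0,-0.04]],
    [0,[-0.14,0.071,0],[0,0,-0.05]],
    [0,[-0.17,0.086,0],[0,0,-0.06]],
    [0,[-0.2,0.102,0],[0,0,-0.08]],
    [0,[-0.225,0.115,0],[0,0,-0.09]],
    [0,[-0.25,0.127,0],[0,0,-0.1]],
  ],
)

```text
time: 4.62
ee_pos: [0.6027, 0.0496, 0.1943]
eef_rot: [0.752, 0.659, -0.002, -0.001]
ft_force: [0.6, 0.6, -3.8]
width: 0.0194
```

Request:
arm_command(
  commands=[
    [0,[-0.025,0.013,0],[0,0,-0.005]],
    [0,[-0.05,0.025,0],[0,0,-0.009]],
    [0,[-0.08,0.041,0],[0,0,-0.009]],
    [0,[-0.11,0.056,0],[0,0,-0.009]],
    [0,[-0.14,0.071,0],[0,0,-0.009]],
    [0,[-0.17,0.086,0],[0,0,-0.009]],
    [0,[-0.195,0.099,0],[0,0,-0.009]],
    [0,[-0.211,0.1075,0],[0,0,-0.009]],
    [0,[-0.211,0.1075,0],[0,0,-0.009]],
    [0,[-0.211,0.1075,0],[0,0,-0.009]],
  ],
)

```text
time: 5.45
ee_pos: [0.6811, -0.1727, 0.1939]
eef_rot: [0.75, 0.662, -0.001, -0.001]
ft_force: [0.6, 0.1, -3.2]
width: 0.0196
```

```bash
python3 -c "
from h import *
plan(.6612,-.1765,.088,-7)
shot('scene','a3s.png',(0,120,240,320),3)
shot('top','a3.png',(340,120,540,300),4)"
```

```text
t 5.45 shift [-0.0062 -0.0189  0.106 ] turn [-0.004  0.001 -0.003] w 0.0196 F [ 0.6  0.1 -3.2] pos [ 0.6811 -0.1727  0.1939] j [-0.13  0.6   0.47  1.36 -0.27  1.24  0.23]
```

View pics/a3s.png

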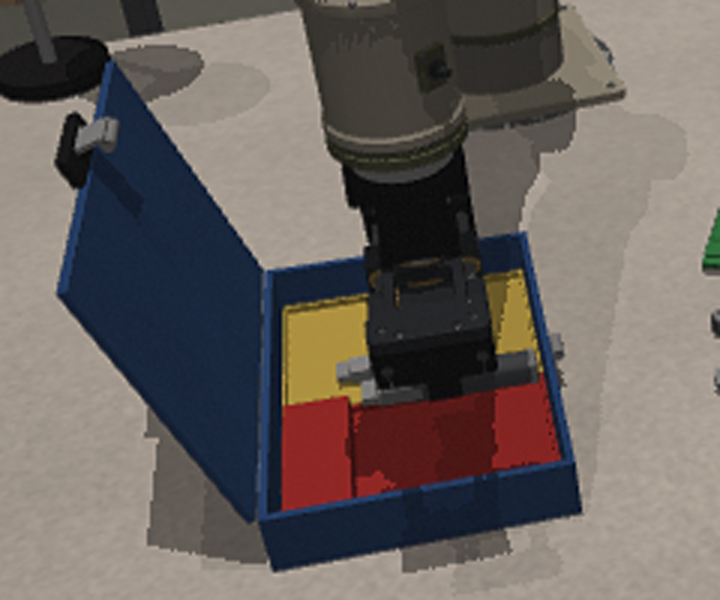

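View pics/a3.png

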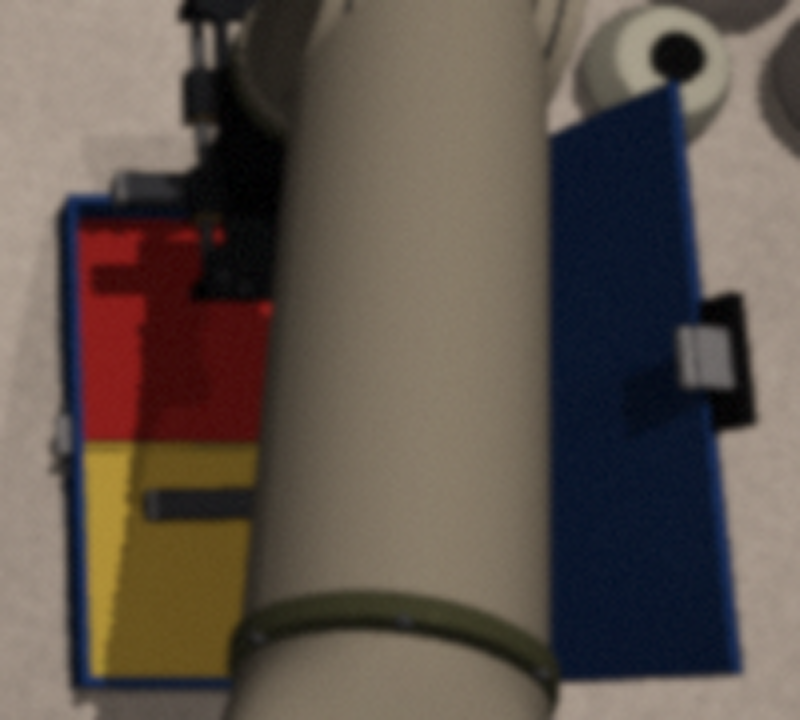

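Request:
arm_command(
  commands=[
    [0,[-0.003,-0.01,0],[0,0,0]],
    [0,[-0.0062,-0.0189,0],[0,0,-0.003]],
    [0,[-0.0062,-0.0189,0.0],[0,0,-0.003]],
    [0,[-0.0062,-0.0189,0.02],[0,0,-0.003]],
    [0,[-0.0062,-0.0189,0.04],[0,0,-0.003]],
    [0,[-0.0062,-0.0189,0.05],[0,0,-0.003]],
    [0,[-0.0062,-0.0189,0.06],[0,0,-0.003]],
    [0,[-0.0062,-0.0189,0.07],[0,0,-0.003]],
    [0,[-0.0062,-0.0189,0.07],[0,0,-0.003]],
    [0,[-0.0062,-0.0189,0.07],[0,0,-0.003]],
  ],
)

```text
time: 6.38
ee_pos: [0.6631, -0.1742, 0.1261]
eef_rot: [0.748, 0.664, -0.0, -0.0]
ft_force: [0.4, -0.6, -2.8]
width: 0.0191
```

```bash
python3 -c "
from h import *
plan(.6612,-.1765,.087,-7)
shot('scene','a4s.png',(60,160,220,320),4)"
```

```text
t 6.38 shift [-0.0025 -0.0016  0.0391] turn [-0.    -0.     0.003] w 0.0191 F [ 0.4 -0.6 -2.8] pos [ 0.6631 -0.1742  0.1261] j [-0.12  0.62  0.45  1.48 -0.29  1.11  0.26]
```

View pics/a4s.png

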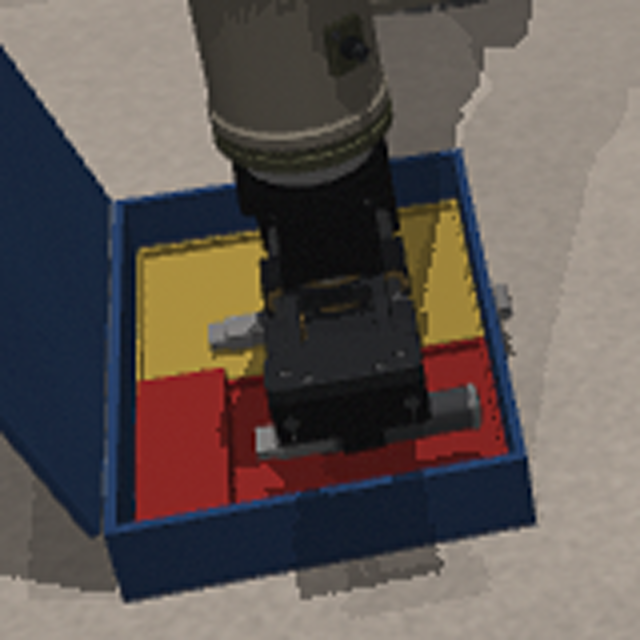

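Request:
arm_command(
  commands=[
    [0,[-0.002,-0.0016,0.005],[0,0,0]],
    [0,[-0.0025,-0.0016,0.012],[0,0,0]],
    [0,[-0.0025,-0.0016,0.02],[0,0,0]],
    [0,[-0.0025,-0.0016,0.027],[0,0,0]],
    [0,[-0.0025,-0.0016,0.033],[0,0,0]],
    [0,[-0.0025,-0.0016,0.037],[0,0,0]],
    [0,[-0.0025,-0.0016,0.039],[0,0,0]],
    [0,[-0.0025,-0.0016,0.039],[0,0,0]],
    [0,[-0.0025,-0.0016,0.039],[0,0,0]],
    [0,[-0.0025,-0.0016,0.039],[0,0,0]],
  ],
)

```text
time: 7.27
ee_pos: [0.6614, -0.1767, 0.0876]
eef_rot: [0.748, 0.664, 0.0, 0.0]
ft_force: [0.0, 0.3, -2.7]
width: 0.0195
```

```bash
python3 -c "
from h import *
plan(.6612,-.1765,.087,-7)
shot('scene','a5s.png',(60,160,220,320),4)"
```

```text
t 7.27 shift [ 0.0002 -0.0002  0.0006] turn [ 0.001 -0.     0.003] w 0.0195 F [ 0.   0.3 -2.7] pos [ 0.6614 -0.1767  0.0876] j [-0.11  0.66  0.43  1.51 -0.3   1.04  0.28]
```

View pics/a5s.png

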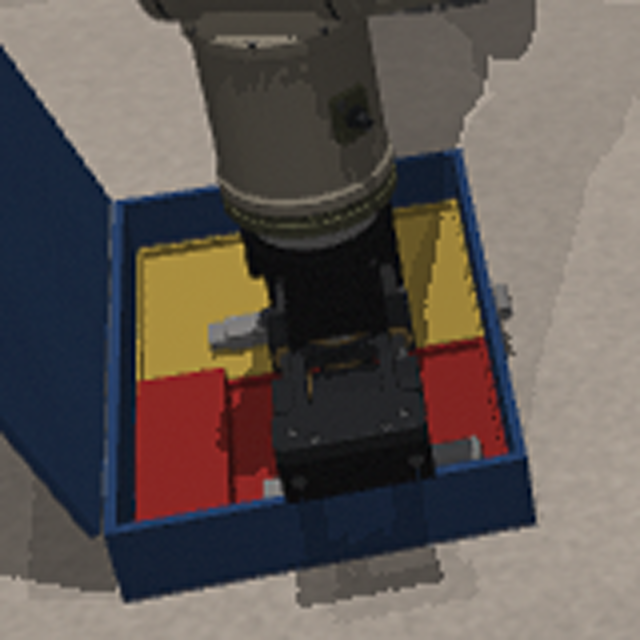

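Request:
arm_command(
  commands=[
    [0,[0,0,0.001],[0,0,0]],
    [0,[0,0,0.001],[0,0,0]],
    [32,[0,0,0.001],[0,0,0]],
    [32,[0,0,0.001],[0,0,0]],
    [32,[0,0,0.001],[0,0,0]],
    [32,[0,0,0.001],[0,0,0]],
    [32,[0,0,-0.01],[0,0,0]],
    [32,[0,0,-0.025],[0,0,0]],
    [32,[0,0,-0.05],[0,0,0]],
    [32,[0,0,-0.08],[0,0,0]],
  ],
)

```text
time: 8.15
ee_pos: [0.6606, -0.1766, 0.1684]
eef_rot: [0.748, 0.664, -0.0, -0.001]
ft_force: [1.5, 0.3, 0.1]
width: 0.0279
```

```bash
python3 -c "
from h import *
plan(.5017,-.1797,.17,-6)
shot('scene','a6s.png',(60,160,220,320),4)"
```

```text
t 8.15 shift [-0.022  -0.1575 -0.0014] turn [-0.001 -0.    -0.014] w 0.0279 F [1.5 0.3 0.1] pos [ 0.6606 -0.1766  0.1684] j [-0.13  0.58  0.46  1.45 -0.27  1.18  0.25]
```

View pics/a6s.png

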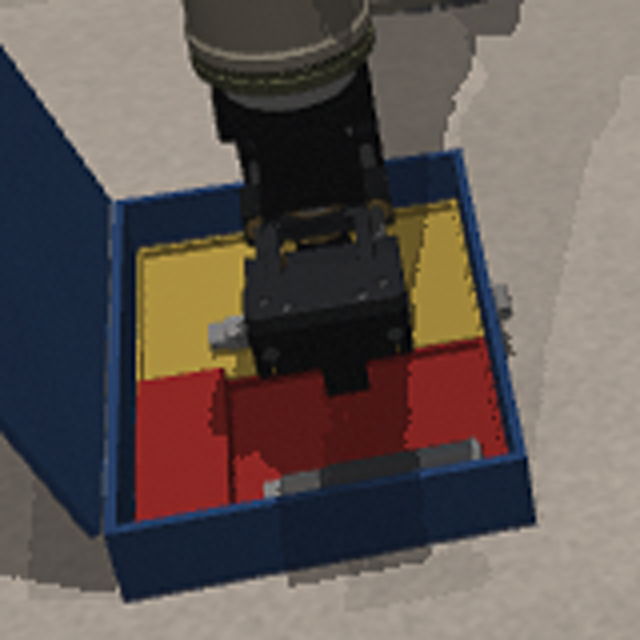

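Request:
arm_command(
  commands=[
    [45,[-0.003,-0.02,0],[0,0,0]],
    [45,[-0.006,-0.045,0],[0,0,-0.01]],
    [45,[-0.01,-0.075,0],[0,0,-0.014]],
    [45,[-0.015,-0.105,0],[0,0,-0.014]],
    [45,[-0.018,-0.13,0],[0,0,-0.014]],
    [45,[-0.021,-0.15,0],[0,0,-0.014]],
    [45,[-0.022,-0.1575,0],[0,0,-0.014]],
    [45,[-0.022,-0.1575,0.0],[0,0,-0.014]],
    [45,[-0.022,-0.1575,0.02],[0,0,-0.014]],
    [45,[-0.022,-0.1575,0.03],[0,0,-0.014]],
  ],
)

```text
time: 9.03
ee_pos: [0.5035, -0.1794, 0.137]
eef_rot: [0.743, 0.669, 0.001, 0.001]
ft_force: [-1.0, 0.9, -0.4]
width: 0.0394
```

```bash
python3 -c "
from h import *
plan(.5017,-.1797,.086,-6)
shot('scene','a7s.png',(60,140,220,300),4)
shot('top','a7.png',(340,150,460,300),5)"
```

```text
t 9.03 shift [-0.0005 -0.0019  0.051 ] turn [ 0.002 -0.     0.001] w 0.0394 F [-1.   0.9 -0.4] pos [ 0.5035 -0.1794  0.137 ] j [-0.18  0.3   0.5   1.9  -0.17  0.98  0.3 ]
```

View pics/a7s.png

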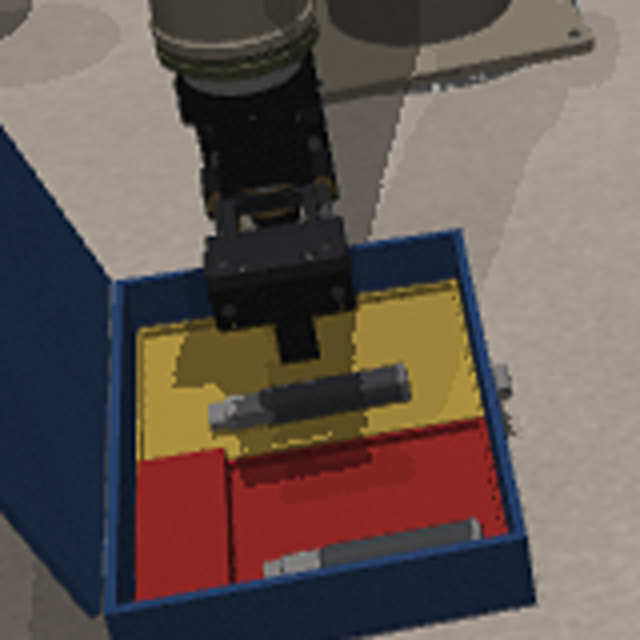

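View pics/a7.png

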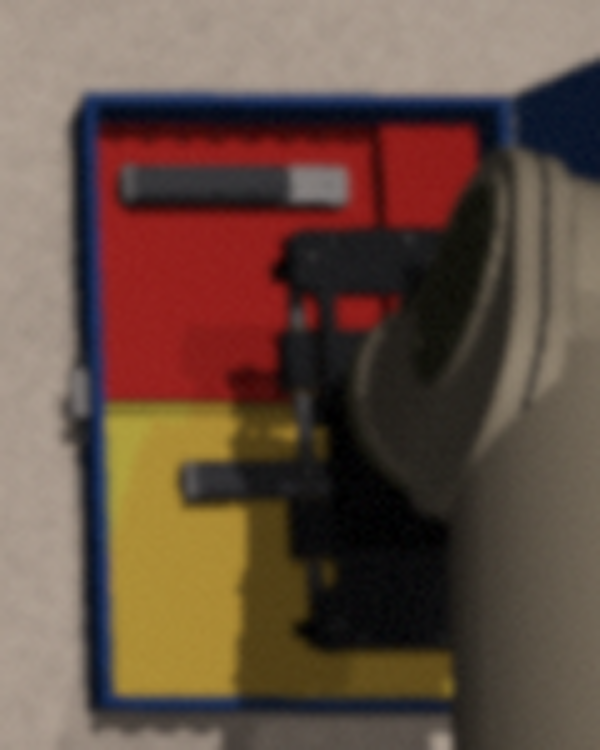

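Request:
arm_command(
  commands=[
    [45,[-0.0005,-0.0019,0.012],[0,0,0]],
    [45,[-0.0005,-0.0019,0.025],[0,0,0]],
    [45,[-0.0005,-0.0019,0.037],[0,0,0]],
    [45,[-0.0005,-0.0019,0.046],[0,0,0]],
    [45,[-0.0005,-0.0019,0.05],[0,0,0]],
    [45,[-0.0005,-0.0019,0.05],[0,0,0]],
    [45,[-0.0005,-0.0019,0.05],[0,0,0]],
    [0,[-0.0005,-0.0019,0.05],[0,0,0]],
    [0,[-0.0005,-0.0019,0.05],[0,0,0]],
    [0,[-0.0005,-0.0019,0.05],[0,0,0]],
  ],
  squeeze=50,
)

```text
time: 9.97
ee_pos: [0.5006, -0.1801, 0.0877]
eef_rot: [0.743, 0.669, 0.0, 0.0]
ft_force: [3.1, 0.4, -0.0]
width: 0.0263
```

Request:
arm_command(
  commands=[
    [0,[0,0,0],[0,0,0]],
    [0,[0,0,0],[0,0,0]],
    [0,[0,0,-0.01],[0,0,0]],
    [0,[0,0,-0.02],[0,0,0]],
    [0,[0,0,-0.035],[0,0,0]],
    [0,[0,0,-0.05],[0,0,0]],
    [0,[0,0,-0.06],[0,0,0]],
    [0,[0,0,-0.06],[0,0,0]],
    [0,[0,0,-0.06],[0,0,0]],
    [0,[0,0,-0.06],[0,0,0]],
  ],
)

```text
time: 10.8
ee_pos: [0.4998, -0.1799, 0.1466]
eef_rot: [0.743, 0.669, -0.0, -0.0]
ft_force: [-0.2, 0.4, -3.5]
width: 0.0193
```

```bash
python3 -c "
from h import *
plan(.6195,-.1714,.145,-7)
shot('scene','a8s.png',(60,140,220,300),4)"
```

```text
t 10.8 shift [0.0209 0.1181 0.0015] turn [-0.001 -0.     0.017] w 0.0193 F [-0.2  0.4 -3.5] pos [ 0.4998 -0.1799  0.1466] j [-0.18  0.28  0.51  1.9  -0.16  1.    0.29]
```

View pics/a8s.png

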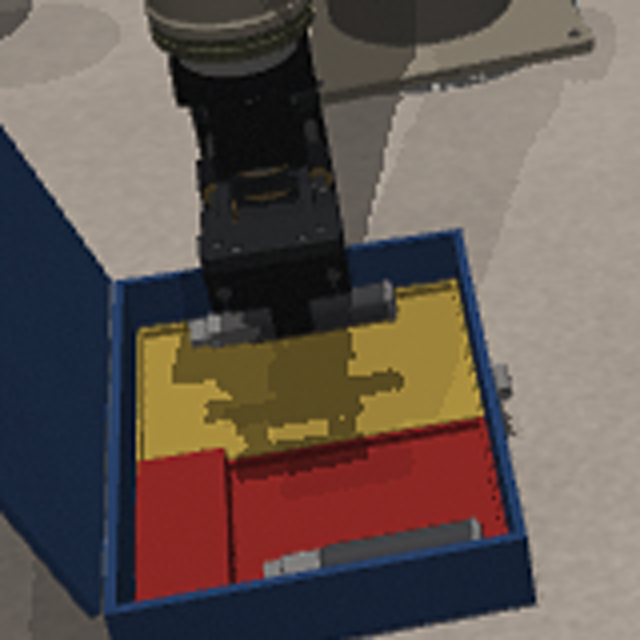

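Request:
arm_command(
  commands=[
    [0,[0.003,0.015,0],[0,0,0.005]],
    [0,[0.006,0.035,0],[0,0,0.01]],
    [0,[0.011,0.06,0],[0,0,0.017]],
    [0,[0.015,0.085,0],[0,0,0.017]],
    [0,[0.019,0.105,0],[0,0,0.017]],
    [0,[0.0209,0.1175,0],[0,0,0.017]],
    [0,[0.0209,0.1175,0.0],[0,0,0.017]],
    [0,[0.0209,0.1175,0.01],[0,0,0.017]],
    [0,[0.0209,0.1175,0.02],[0,0,0.017]],
    [0,[0.0209,0.1175,0.03],[0,0,0.017]],
  ],
)

```text
time: 11.68
ee_pos: [0.618, -0.1718, 0.1155]
eef_rot: [0.749, 0.662, -0.0, -0.001]
ft_force: [0.7, 0.6, -2.9]
width: 0.0195
```

```bash
python3 -c "
from h import *
plan(.6195,-.1714,.0875,-7)"
```

```text
t 11.68 shift [0.0006 0.0015 0.028 ] turn [-0.002 -0.    -0.001] w 0.0195 F [ 0.7  0.6 -2.9] pos [ 0.618  -0.1718  0.1155] j [-0.15  0.55  0.46  1.62 -0.27  1.04  0.27]
```

Request:
arm_command(
  commands=[
    [0,[0,0.001,0.008],[0,0,0]],
    [0,[0,0.001,0.016],[0,0,0]],
    [0,[0,0.001,0.022],[0,0,0]],
    [0,[0,0.001,0.026],[0,0,0]],
    [0,[0,0.001,0.028],[0,0,0]],
    [0,[0,0.001,0.028],[0,0,0]],
    [0,[0,0.001,0.028],[0,0,0]],
    [0,[0,0.001,0.028],[0,0,0]],
    [0,[0,0.001,0.028],[0,0,0]],
    [0,[0,0.001,0.028],[0,0,0]],
  ],
)

```text
time: 12.52
ee_pos: [0.6205, -0.1718, 0.0896]
eef_rot: [0.749, 0.663, 0.0, 0.0]
ft_force: [0.4, -0.3, -2.7]
width: 0.0195
```

```bash
python3 -c "
from h import *
plan(.6195,-.1714,.087,-7)
shot('scene','a9s.png',(60,140,220,300),4)"
```

```text
t 12.52 shift [ 0.0002 -0.001   0.0026] turn [ 0.001 -0.     0.   ] w 0.0195 F [ 0.4 -0.3 -2.7] pos [ 0.6205 -0.1718  0.0896] j [-0.14  0.58  0.45  1.63 -0.29  1.    0.28]
```

View pics/a9s.png

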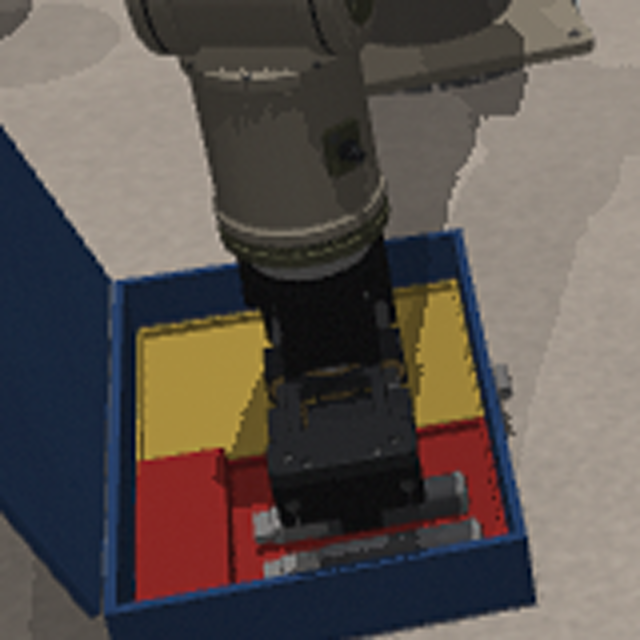

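Request:
arm_command(
  commands=[
    [0,[0,-0.001,0.001],[0,0,0]],
    [0,[0,-0.001,0.002],[0,0,0]],
    [0,[0,-0.001,0.0025],[0,0,0]],
    [31,[0,-0.001,0.0025],[0,0,0]],
    [31,[0,-0.001,0.0025],[0,0,0]],
    [31,[0,-0.001,0.0025],[0,0,0]],
    [31,[0,-0.001,-0.008],[0,0,0]],
    [31,[0,-0.001,-0.025],[0,0,0]],
    [31,[0,-0.001,-0.06],[0,0,0]],
    [31,[0,-0.001,-0.1],[0,0,0]],
  ],
)

```text
time: 13.4
ee_pos: [0.6182, -0.1714, 0.1893]
eef_rot: [0.749, 0.663, -0.001, -0.001]
ft_force: [0.6, 0.0, 0.3]
width: 0.0271
```

```bash
python3 -c "
from h import *
plan(.5337,.1218,.2,9.93)
shot('scene','a10s.png',(60,140,340,300),2.8)
shot('top','a10.png',(150,150,310,300),5)"
```

```text
t 13.4 shift [ 0.2807 -0.1196 -0.0103] turn [-0.003 -0.    -0.295] w 0.0271 F [0.6 0.  0.3] pos [ 0.6182 -0.1714  0.1893] j [-0.17  0.47  0.49  1.56 -0.23  1.17  0.24]
```

View pics/a10s.png

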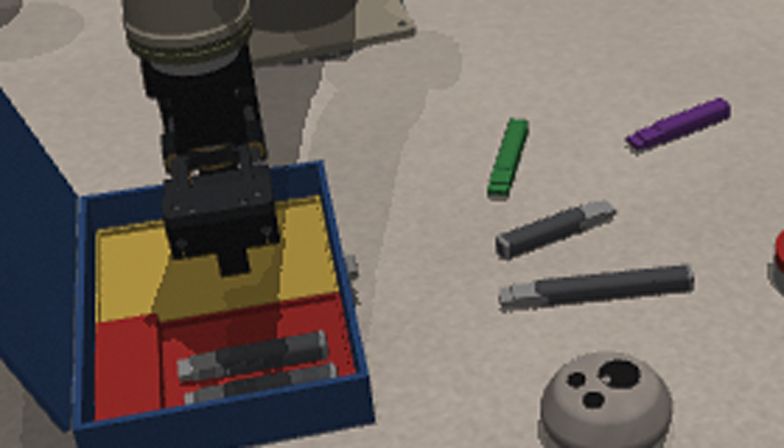

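View pics/a10.png

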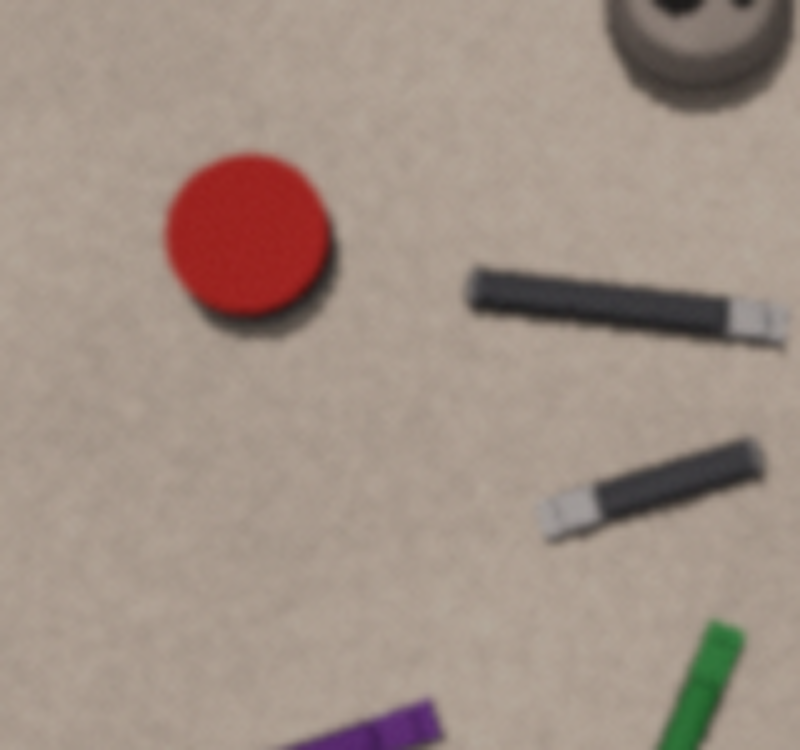

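Request:
arm_command(
  commands=[
    [60,[0.02,-0.009,-0.005],[0,0,-0.03]],
    [60,[0.055,-0.023,-0.01],[0,0,-0.06]],
    [60,[0.09,-0.038,-0.01],[0,0,-0.1]],
    [60,[0.125,-0.053,-0.01],[0,0,-0.14]],
    [60,[0.16,-0.068,-0.01],[0,0,-0.18]],
    [60,[0.195,-0.083,-0.01],[0,0,-0.22]],
    [60,[0.23,-0.098,-0.01],[0,0,-0.26]],
    [60,[0.265,-0.113,-0.01],[0,0,-0.29]],
    [60,[0.2807,-0.1196,0.0],[0,0,-0.295]],
    [60,[0.2807,-0.1196,0.02],[0,0,-0.295]],
  ],
)

```text
time: 14.33
ee_pos: [0.5348, 0.1275, 0.1717]
eef_rot: [0.641, 0.768, 0.003, 0.0]
ft_force: [1.2, 0.1, -0.1]
width: 0.0522
```

Request:
arm_command(
  commands=[
    [60,[0,0,0.02],[0,0,0]],
    [60,[0,0,0.04],[0,0,0]],
    [60,[0,0,0.04],[0,0,0]],
    [60,[0,0,0.04],[0,0,0]],
    [60,[0,0,0.04],[0,0,0]],
    [60,[0,0,0.04],[0,0,0]],
    [60,[0,0,0.04],[0,0,0]],
    [60,[0,0,0.04],[0,0,0]],
    [60,[0,0,0.04],[0,0,0]],
    [60,[0,0,0.04],[0,0,0]],
  ],
)

```text
time: 15.17
ee_pos: [0.5348, 0.1216, 0.1295]
eef_rot: [0.643, 0.766, 0.0, 0.0]
ft_force: [-0.8, 0.5, -0.8]
width: 0.0521
```

```bash
python3 -c "
from h import *
plan(.5337,.1218,.077,9.93)
shot('scene','a11s.png',(180,140,340,260),4.5)"
```

```text
t 15.17 shift [ 0.0004 -0.0011  0.0525] turn [ 0. -0. -0.] w 0.0521 F [-0.8  0.5 -0.8] pos [0.5348 0.1216 0.1295] j [-0.57  0.32  0.31  1.86 -0.12  0.98 -0.04]
```

View pics/a11s.png

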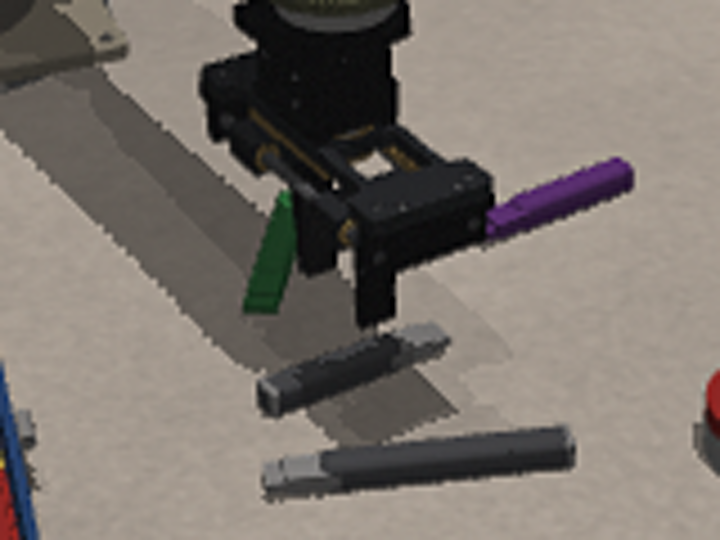

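Request:
arm_command(
  commands=[
    [60,[0,-0.001,0.012],[0,0,0]],
    [60,[0,-0.001,0.026],[0,0,0]],
    [60,[0,-0.001,0.04],[0,0,0]],
    [60,[0,-0.001,0.05],[0,0,0]],
    [60,[0,-0.001,0.0525],[0,0,0]],
    [60,[0,-0.001,0.0525],[0,0,0]],
    [60,[0,-0.001,0.0525],[0,0,0]],
    [0,[0,-0.001,0.0525],[0,0,0]],
    [0,[0,-0.001,0.0525],[0,0,0]],
    [0,[0,-0.001,0.0525],[0,0,0]],
  ],
)

```text
time: 16.05
ee_pos: [0.5341, 0.1215, 0.0773]
eef_rot: [0.643, 0.766, 0.001, 0.0]
ft_force: [-0.0, 0.9, 0.4]
width: 0.0393
```

Request:
arm_command(
  commands=[
    [0,[0,0,0],[0,0,0]],
    [0,[0,0,0],[0,0,0]],
    [0,[0,0,0],[0,0,0]],
    [0,[0,0,-0.01],[0,0,0]],
    [0,[0,0,-0.03],[0,0,0]],
    [0,[0,0,-0.05],[0,0,0]],
    [0,[0,0,-0.075],[0,0,0]],
    [0,[0,0,-0.1],[0,0,0]],
    [0,[0,0,-0.11],[0,0,0]],
    [0,[0,0,-0.11],[0,0,0]],
  ],
)

```text
time: 16.88
ee_pos: [0.5348, 0.1216, 0.1893]
eef_rot: [0.643, 0.766, 0.002, 0.001]
ft_force: [0.3, -0.2, -3.2]
width: 0.0195
```

```bash
python3 -c "
from h import *
plan(.5778,-.1663,.185,-7)
shot('scene','a12s.png',(160,100,340,240),4)"
```

```text
t 16.88 shift [-0.291  -0.0072  0.004 ] turn [ 0.004 -0.002  0.295] w 0.0195 F [ 0.3 -0.2 -3.2] pos [0.5348 0.1216 0.1893] j [-0.59  0.25  0.32  1.81 -0.09  1.09 -0.06]
```

View pics/a12s.png

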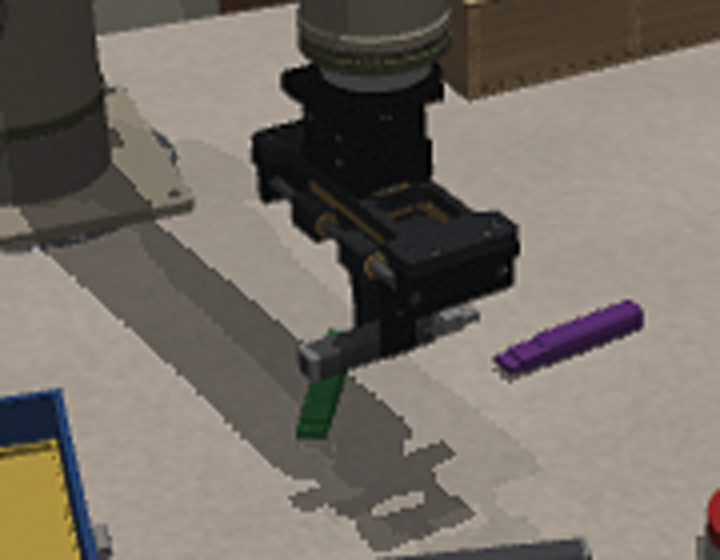

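Request:
arm_command(
  commands=[
    [0,[-0.015,0,0],[0,0,0.02]],
    [0,[-0.04,-0.001,0],[0,0,0.05]],
    [0,[-0.07,-0.002,0],[0,0,0.08]],
    [0,[-0.1,-0.003,0],[0,0,0.12]],
    [0,[-0.135,-0.004,0],[0,0,0.16]],
    [0,[-0.17,-0.005,0],[0,0,0.2]],
    [0,[-0.205,-0.006,0],[0,0,0.24]],
    [0,[-0.24,-0.007,0],[0,0,0.28]],
    [0,[-0.27,-0.0072,0],[0,0,0.295]],
    [0,[-0.291,-0.0072,0],[0,0,0.295]],
  ],
)

```text
time: 17.77
ee_pos: [0.5752, -0.1708, 0.1847]
eef_rot: [0.751, 0.661, -0.002, -0.0]
ft_force: [-0.4, -0.1, -2.8]
width: 0.0196
```

Request:
arm_command(
  commands=[
    [0,[0,0,0],[0,0,0]],
    [0,[0,0,0.01],[0,0,0]],
    [0,[0,0,0.03],[0,0,0]],
    [0,[0,0,0.05],[0,0,0]],
    [0,[0,0,0.06],[0,0,0]],
    [0,[0,0,0.065],[0,0,0]],
    [0,[0,0,0.065],[0,0,0]],
    [0,[0,0,0.065],[0,0,0]],
    [0,[0,0,0.065],[0,0,0]],
    [0,[0,0,0.065],[0,0,0]],
  ],
)

```text
time: 18.6
ee_pos: [0.5773, -0.1666, 0.1227]
eef_rot: [0.749, 0.663, 0.001, 0.001]
ft_force: [-0.9, 0.3, -2.4]
width: 0.0193
```

```bash
python3 -c "
from h import *
plan(.5778,-.1663,.0875,-7)
shot('scene','a13s.png',(60,140,220,300),4)"
```

```text
t 18.6 shift [0.0003 0.0004 0.0352] turn [ 0.002 -0.     0.   ] w 0.0193 F [-0.9  0.3 -2.4] pos [ 0.5773 -0.1666  0.1227] j [-0.18  0.46  0.49  1.73 -0.25  1.01  0.27]
```

View pics/a13s.png

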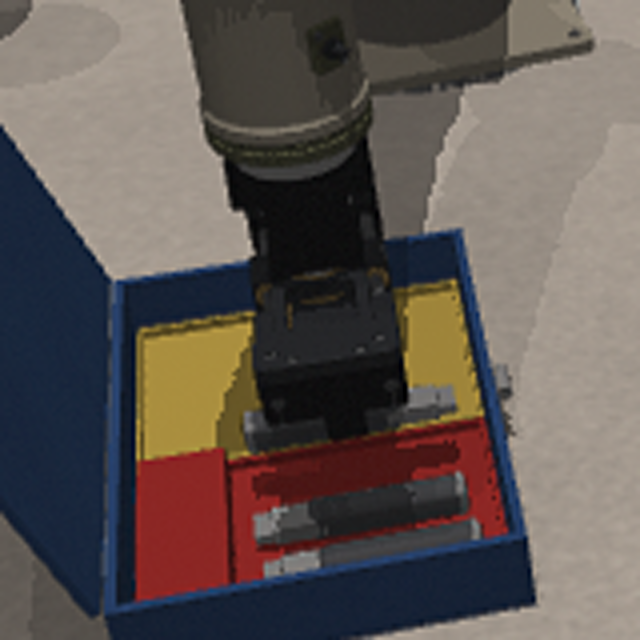

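Request:
arm_command(
  commands=[
    [0,[0,0,0.01],[0,0,0]],
    [0,[0,0,0.02],[0,0,0]],
    [0,[0,0,0.028],[0,0,0]],
    [0,[0,0,0.033],[0,0,0]],
    [0,[0,0,0.0355],[0,0,0]],
    [0,[0,0,0.0355],[0,0,0]],
    [0,[0,0,0.0355],[0,0,0]],
    [0,[0,0,0.0355],[0,0,0]],
    [0,[0,0,0.0355],[0,0,0]],
    [0,[0,0,0.0355],[0,0,0]],
  ],
)

```text
time: 19.48
ee_pos: [0.5768, -0.1665, 0.086]
eef_rot: [0.749, 0.663, -0.0, 0.0]
ft_force: [0.0, -1.0, -3.0]
width: 0.0195
```

Request:
arm_command(
  commands=[
    [0,[0,0,0.0005],[0,0,0]],
    [0,[0,0,0.0005],[0,0,0]],
    [31,[0,0,0.0005],[0,0,0]],
    [31,[0,0,0.0005],[0,0,0]],
    [31,[0,0,0.0005],[0,0,0]],
    [31,[0,0,0.0005],[0,0,0]],
    [31,[0,0,-0.01],[0,0,0]],
    [31,[0,0,-0.025],[0,0,0]],
    [31,[0,0,-0.06],[0,0,0]],
    [31,[0,0,-0.1],[0,0,0]],
  ],
)

```text
time: 20.32
ee_pos: [0.5756, -0.1663, 0.1864]
eef_rot: [0.749, 0.663, -0.001, -0.001]
ft_force: [0.8, -1.1, -0.0]
width: 0.0269
```

```bash
python3 -c "
from h import *
plan(.6275,.1238,.2,-13.5)
shot('scene','a14s.png',(60,140,340,300),2.8)"
```

```text
t 20.32 shift [ 0.2943  0.0161 -0.0138] turn [-0.004  0.     0.113] w 0.0269 F [ 0.8 -1.1 -0. ] pos [ 0.5756 -0.1663  0.1864] j [-0.21  0.38  0.51  1.68 -0.2   1.13  0.24]
```

View pics/a14s.png

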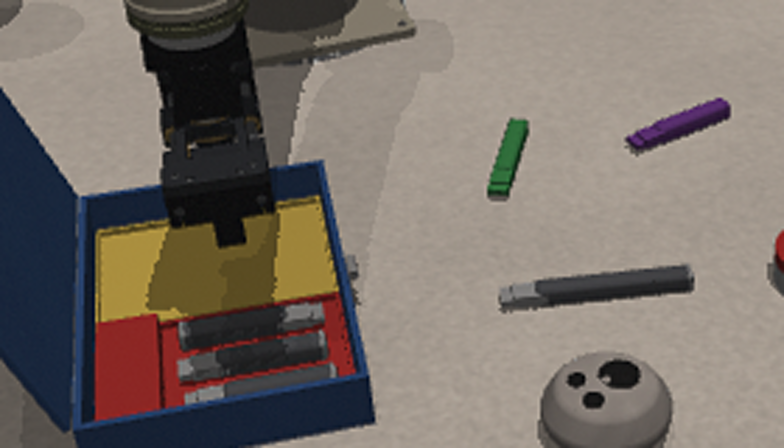

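Three shorts are in red. The long one is unmoved (pixels (500–690, 285) in this crop).

Request:
arm_command(
  commands=[
    [60,[0.02,0.001,-0.005],[0,0,0.01]],
    [60,[0.055,0.003,-0.01],[0,0,0.03]],
    [60,[0.09,0.005,-0.01],[0,0,0.05]],
    [60,[0.125,0.007,-0.01],[0,0,0.07]],
    [60,[0.16,0.009,-0.01],[0,0,0.09]],
    [60,[0.195,0.011,-0.01],[0,0,0.113]],
    [60,[0.23,0.013,-0.01],[0,0,0.113]],
    [60,[0.265,0.015,-0.01],[0,0,0.113]],
    [60,[0.29,0.0161,0.0],[0,0,0.113]],
    [60,[0.2943,0.0161,0.02],[0,0,0.113]],
  ],
)

```text
time: 21.2
ee_pos: [0.6299, 0.1308, 0.1686]
eef_rot: [0.783, 0.622, 0.003, -0.0]
ft_force: [-0.1, 0.6, 0.0]
width: 0.052
```

Request:
arm_command(
  commands=[
    [60,[0,0,0.02],[0,0,0]],
    [60,[0,0,0.03],[0,0,0]],
    [60,[0,0,0.03],[0,0,0]],
    [60,[0,0,0.03],[0,0,0]],
    [60,[0,0,0.03],[0,0,0]],
    [60,[0,0,0.03],[0,0,0]],
    [60,[0,0,0.03],[0,0,0]],
    [60,[0,0,0.03],[0,0,0]],
    [60,[0,0,0.03],[0,0,0]],
    [60,[0,0,0.03],[0,0,0]],
  ],
)

```text
time: 22.03
ee_pos: [0.6286, 0.1236, 0.1365]
eef_rot: [0.785, 0.619, 0.0, -0.0]
ft_force: [0.4, -0.8, 0.3]
width: 0.0523
```

```bash
python3 -c "
from h import *
plan(.6275,.1238,.077,-13.5)
shot('scene','a15s.png',(180,140,340,300),4)"
```

```text
t 22.03 shift [-0.0001 -0.0011  0.0595] turn [ 0.    -0.     0.001] w 0.0523 F [ 0.4 -0.8  0.3] pos [0.6286 0.1236 0.1365] j [-0.57  0.51  0.4   1.61 -0.22  1.07 -0.34]
```

View pics/a15s.png

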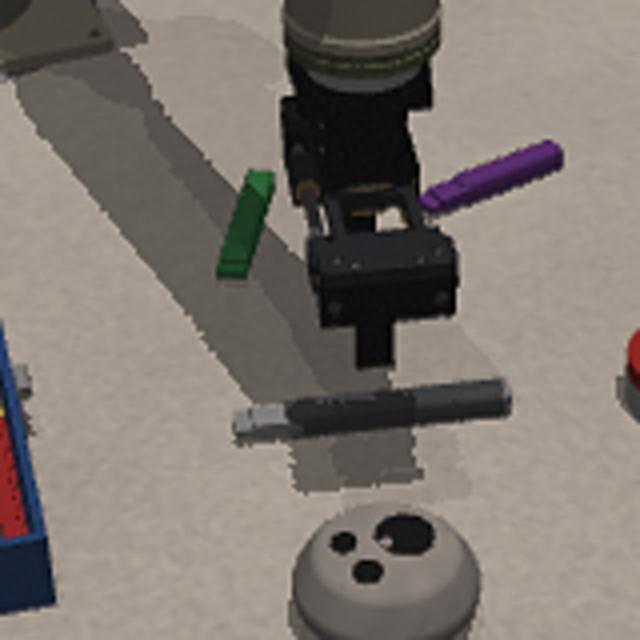

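Request:
arm_command(
  commands=[
    [60,[0,-0.001,0.012],[0,0,0]],
    [60,[0,-0.001,0.026],[0,0,0]],
    [60,[0,-0.001,0.042],[0,0,0]],
    [60,[0,-0.001,0.054],[0,0,0]],
    [60,[0,-0.001,0.059],[0,0,0]],
    [60,[0,-0.001,0.059],[0,0,0]],
    [60,[0,-0.001,0.059],[0,0,0]],
    [0,[0,-0.001,0.059],[0,0,0]],
    [0,[0,-0.001,0.059],[0,0,0]],
    [0,[0,-0.001,0.059],[0,0,0]],
  ],
)

```text
time: 22.92
ee_pos: [0.628, 0.124, 0.078]
eef_rot: [0.785, 0.619, 0.001, 0.0]
ft_force: [-0.5, 0.5, 0.8]
width: 0.0393
```

Request:
arm_command(
  commands=[
    [0,[0,0,0],[0,0,0]],
    [0,[0,0,0],[0,0,0]],
    [0,[0,0,0],[0,0,0]],
    [0,[0,0,-0.01],[0,0,0]],
    [0,[0,0,-0.03],[0,0,0]],
    [0,[0,0,-0.05],[0,0,0]],
    [0,[0,0,-0.075],[0,0,0]],
    [0,[0,0,-0.1],[0,0,0]],
    [0,[0,0,-0.11],[0,0,0]],
    [0,[0,0,-0.11],[0,0,0]],
  ],
  squeeze=58,
)

```text
time: 23.75
ee_pos: [0.6285, 0.124, 0.19]
eef_rot: [0.785, 0.619, 0.002, 0.001]
ft_force: [0.4, -0.1, -4.0]
width: 0.0193
```

```bash
python3 -c "
from h import *
plan(.4666,-.1778,.19,-7)
shot('scene','a16s.png',(160,100,340,240),4)"
```

```text
t 23.75 shift [-0.3312 -0.0872 -0.0011] turn [ 0.003 -0.002 -0.113] w 0.0193 F [ 0.4 -0.1 -4. ] pos [0.6285 0.124  0.19  ] j [-0.58  0.45  0.42  1.56 -0.2   1.16 -0.36]
```

View pics/a16s.png

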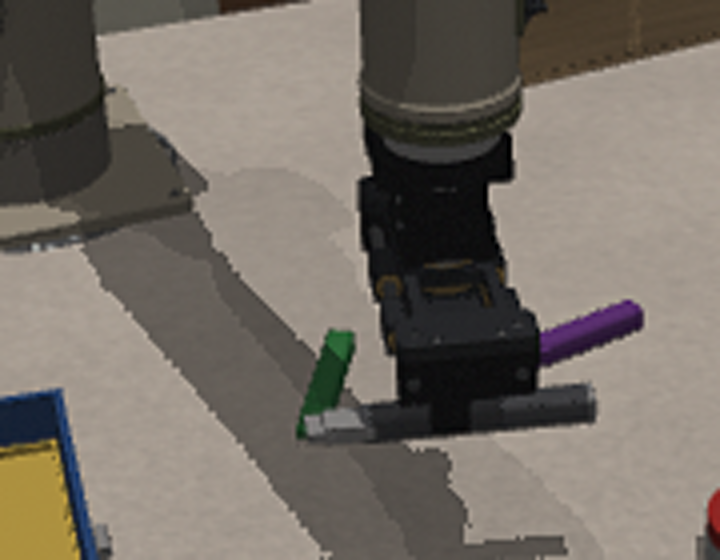

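Request:
arm_command(
  commands=[
    [0,[-0.015,-0.004,0],[0,0,-0.01]],
    [0,[-0.045,-0.012,0],[0,0,-0.02]],
    [0,[-0.08,-0.021,0],[0,0,-0.03]],
    [0,[-0.12,-0.0315,0],[0,0,-0.05]],
    [0,[-0.16,-0.042,0],[0,0,-0.06]],
    [0,[-0.2,-0.0525,0],[0,0,-0.075]],
    [0,[-0.24,-0.063,0],[0,0,-0.09]],
    [0,[-0.28,-0.074,0],[0,0,-0.1]],
    [0,[-0.31,-0.082,0],[0,0,-0.113]],
    [0,[-0.3312,-0.0872,0],[0,0,-0.113]],
  ],
)

```text
time: 24.63
ee_pos: [0.4625, -0.1807, 0.1855]
eef_rot: [0.75, 0.662, -0.001, -0.001]
ft_force: [0.4, -0.8, -4.6]
width: 0.0193
```

Request:
arm_command(
  commands=[
    [0,[0,0,0],[0,0,0]],
    [0,[0,0,0.01],[0,0,0]],
    [0,[0,0,0.03],[0,0,0]],
    [0,[0,0,0.05],[0,0,0]],
    [0,[0,0,0.06],[0,0,0]],
    [0,[0,0,0.065],[0,0,0]],
    [0,[0,0,0.065],[0,0,0]],
    [0,[0,0,0.065],[0,0,0]],
    [0,[0,0,0.065],[0,0,0]],
    [0,[0,0,0.065],[0,0,0]],
  ],
)

```text
time: 25.47
ee_pos: [0.4663, -0.1779, 0.123]
eef_rot: [0.749, 0.663, 0.001, 0.001]
ft_force: [1.3, 0.0, -3.9]
width: 0.0195
```

```bash
python3 -c "
from h import *
plan(.4666,-.1778,.087,-7)
shot('scene','a17s.png',(60,140,220,300),4)"
```

```text
t 25.47 shift [0.0002 0.0003 0.036 ] turn [ 0.002 -0.     0.   ] w 0.0195 F [ 1.3  0.  -3.9] pos [ 0.4663 -0.1779  0.123 ] j [-0.24  0.25  0.57  2.   -0.17  0.93  0.3 ]
```

View pics/a17s.png

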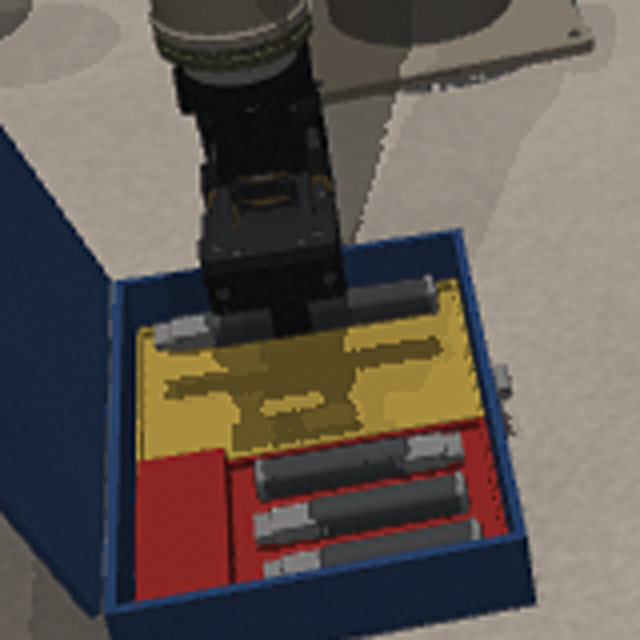

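Request:
arm_command(
  commands=[
    [0,[0,0,0.01],[0,0,0]],
    [0,[0,0,0.02],[0,0,0]],
    [0,[0,0,0.028],[0,0,0]],
    [0,[0,0,0.033],[0,0,0]],
    [0,[0,0,0.0355],[0,0,0]],
    [0,[0,0,0.0355],[0,0,0]],
    [0,[0,0,0.0355],[0,0,0]],
    [0,[0,0,0.0355],[0,0,0]],
    [0,[0,0,0.0355],[0,0,0]],
    [0,[0,0,0.0355],[0,0,0]],
  ],
)

```text
time: 26.35
ee_pos: [0.4652, -0.1779, 0.0866]
eef_rot: [0.749, 0.663, -0.0, -0.001]
ft_force: [-4.9, 1.6, 4.0]
width: 0.0192
```

Request:
arm_command(
  commands=[
    [0,[0,0,0.0005],[0,0,0]],
    [0,[0,0,0.0005],[0,0,0]],
    [40,[0,0,0.0005],[0,0,0]],
    [40,[0,0,0.0005],[0,0,0]],
    [40,[0,0,0.0005],[0,0,0]],
    [40,[0,0,0.0005],[0,0,0]],
    [40,[0,0,-0.01],[0,0,0]],
    [40,[0,0,-0.025],[0,0,0]],
    [40,[0,0,-0.06],[0,0,0]],
    [40,[0,0,-0.1],[0,0,0]],
  ],
)

```text
time: 27.18
ee_pos: [0.4645, -0.1779, 0.1872]
eef_rot: [0.749, 0.662, -0.001, -0.001]
ft_force: [1.7, 0.2, 0.3]
width: 0.0344
```

```bash
python3 -c "
from h import *
plan(.4666,-.1778,.3,-7)
shot('scene','a18s.png')"
```

```text
t 27.18 shift [ 0.0003  0.0017 -0.1128] turn [-0.003  0.001 -0.   ] w 0.0344 F [1.7 0.2 0.3] pos [ 0.4645 -0.1779  0.1872] j [-0.27  0.15  0.59  1.95 -0.09  1.08  0.24]
```

View pics/a18s.png

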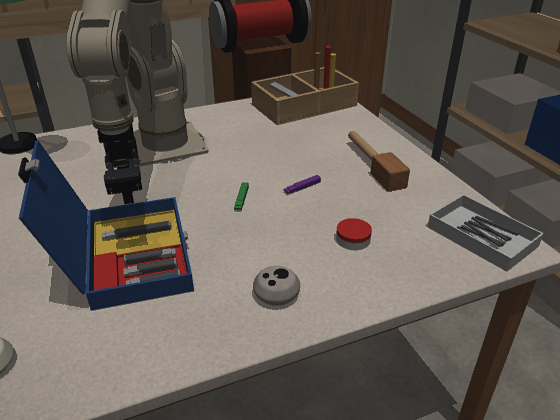

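```bash
python3 - <<'E'
from h import *
c=shot("top","b1.png",(340,110,560,310),3.6)
cs=camera("scene")
C=np.array([.5415,-.187,0]); a=np.radians(-97); ex=np.array([np.cos(a),np.sin(a),0]); ey=np.array([-np.sin(a),np.cos(a),0]); ez=np.array([0,0,1.])
H=C+.11*ex+.05*ez; print(H)
for th in (1.7,1.75,1.8,1.85,1.9):
    d=-ex*np.cos(th)+ez*np.sin(th); n=ex*np.sin(th)+ez*np.cos(th)
    o=[]
    for y in(.157,-.157):
        for t in (.001,.009):
            o.append(np.round(((w2p(c,H+.22*d+y*ey+t*n)-[345,140])*4),0)); 
    o.append(np.round(w2p(cs,H+.22*d-.157*ey+.001*n)))
    o.append(np.round(w2p(cs,H+.22*d+.157*ey+.001*n)))
    print(th,*o,(H+.22*d+.009*n).round(3))
E
```

```text
[ 0.52809437 -0.29618008  0.05      ]
1.7 [583.  -7.] [597.  -6.] [642. 595.] [657. 595.] [ 55. 133.] [ 44. 208.] [ 0.524 -0.333  0.267]
1.75 [602.  -5.] [616.  -4.] [662. 595.] [677. 595.] [ 50. 134.] [ 38. 210.] [ 0.522 -0.344  0.265]
1.8 [620.  -4.] [633.  -2.] [682. 595.] [695. 596.] [ 46. 135.] [ 32. 212.] [ 0.521 -0.354  0.262]
1.85 [638.  -1.] [650.   0.] [700. 596.] [713. 596.] [ 41. 137.] [ 26. 214.] [ 0.52  -0.365  0.259]
1.9 [654.   1.] [666.   3.] [718. 596.] [730. 597.] [ 37. 139.] [ 20. 216.] [ 0.518 -0.375  0.255]
```

View pics/b1.png

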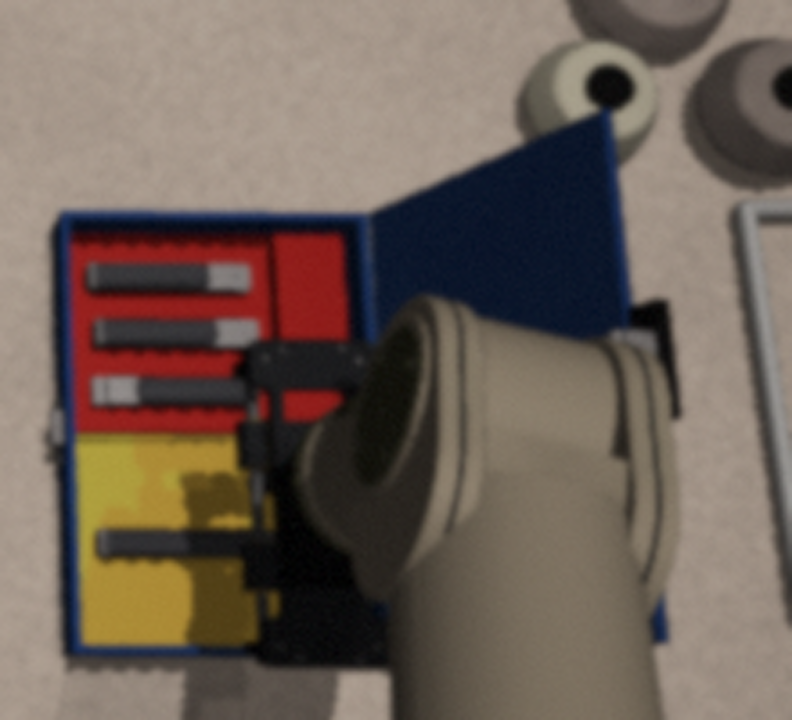

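```bash
python3 -c "
from h import *
plan(.49,-.25,.42,-7)"
```

```text
t 27.33 shift [-0.0681  0.0327 -0.2295] turn [ 0.006 -0.     0.   ] w 0.0347 F [-0.1  0.8 -0.2] pos [ 0.4673 -0.1785  0.1903] j [-0.27  0.15  0.59  1.94 -0.09  1.07  0.24]
```

Request:
arm_command(
  commands=[
    [0,[0,0,-0.02],[0,0,0]],
    [0,[0,0,-0.05],[0,0,0]],
    [0,[0,0,-0.08],[0,0,0]],
    [0,[0,0,-0.11],[0,0,0]],
    [0,[-0.01,0,-0.14],[0,0,0]],
    [0,[-0.02,0.01,-0.17],[0,0,0]],
    [0,[-0.03,0.02,-0.2],[0,0,0]],
    [0,[-0.05,0.025,-0.22],[0,0,0]],
    [0,[-0.06,0.03,-0.23],[0,0,0]],
    [0,[-0.068,0.0327,-0.23],[0,0,0]],
  ],
  squeeze=20,
)

```text
time: 28.17
ee_pos: [0.4902, -0.2508, 0.4185]
eef_rot: [0.749, 0.662, 0.0, 0.001]
ft_force: [-0.3, 1.0, 0.7]
width: 0.0004
```

```bash
python3 -c "
from h import *
plan(.512,-.43,.42,-7)
shot('scene','b2.png')"
```

```text
t 28.17 shift [-0.1751  0.0436 -0.0012] turn [ 0.002  0.001 -0.001] w 0.0004 F [-0.3  1.   0.7] pos [ 0.4902 -0.2508  0.4185] j [-0.21  0.13  0.68  1.48 -0.08  1.56  0.34]
```

View pics/b2.png

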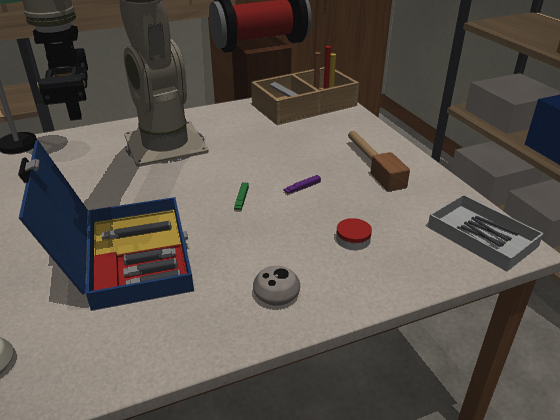

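```bash
python3 -c "
from h import *
c=camera('scene')
print(p2w(c,18,142,0.01))
print(p2w(c,38,142,0.01))
c=shot('top','b3.png')"
```

```text
[-0.17866179 -0.45187325  0.01      ]
[-0.15243405 -0.39096428  0.01      ]
```

View pics/b3.png

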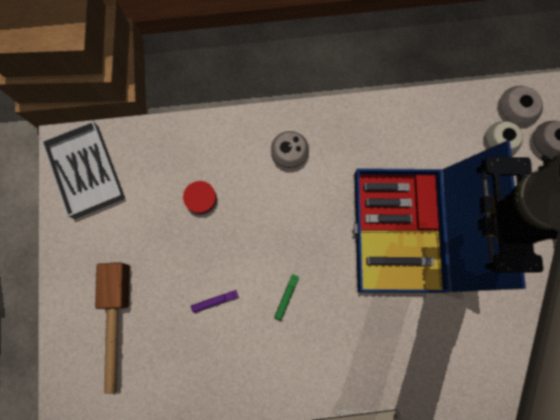

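Request:
arm_command(
  commands=[
    [0,[-0.01,0.002,0],[0,0,0]],
    [0,[-0.03,0.007,0],[0,0,0]],
    [0,[-0.055,0.014,0],[0,0,0]],
    [0,[-0.08,0.02,0],[0,0,0]],
    [0,[-0.105,0.026,0],[0,0,0]],
    [0,[-0.13,0.032,0],[0,0,0]],
    [0,[-0.155,0.039,0],[0,0,0]],
    [0,[-0.1751,0.0436,0],[0,0,0]],
    [0,[-0.1751,0.0436,0],[0,0,0]],
    [0,[-0.1751,0.0436,0],[0,0,0]],
  ],
)

```text
time: 29.15
ee_pos: [0.5112, -0.4294, 0.4152]
eef_rot: [0.749, 0.662, -0.001, -0.001]
ft_force: [0.8, 0.1, 0.1]
width: 0.0004
```

```bash
python3 -c "
from h import *
plan(.512,-.43,.30,-7)
shot('scene','b4.png',(0,0,240,300),2)"
```

```text
t 29.15 shift [-0.0005  0.0011  0.1152] turn [-0.002 -0.001 -0.002] w 0.0004 F [0.8 0.1 0.1] pos [ 0.5112 -0.4294  0.4152] j [ 0.16  0.47  0.74  1.14 -0.31  1.64  0.7 ]
```

View pics/b4.png

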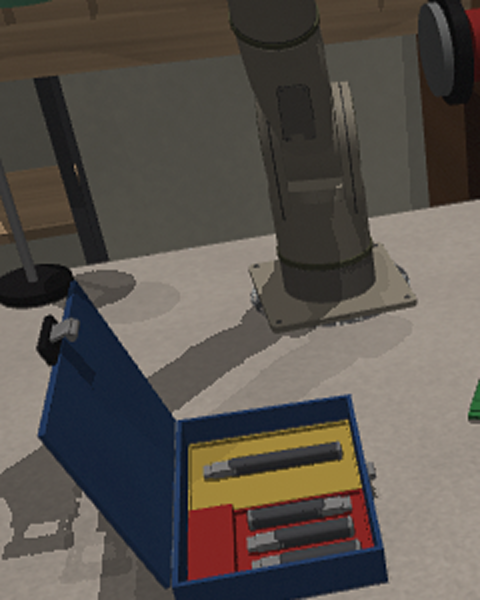

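Request:
arm_command(
  commands=[
    [0,[0,0,0.01],[0,0,0]],
    [0,[0,0,0.03],[0,0,0]],
    [0,[0,0,0.05],[0,0,0]],
    [0,[0,0,0.07],[0,0,0]],
    [0,[0,0,0.09],[0,0,0]],
    [0,[0,0,0.1],[0,0,0]],
    [0,[0,0,0.105],[0,0,0]],
    [0,[0,0,0.105],[0,0,0]],
    [0,[0,0,0.105],[0,0,0]],
    [0,[0,0,0.105],[0,0,0]],
  ],
)

```text
time: 30.03
ee_pos: [0.5121, -0.4287, 0.313]
eef_rot: [0.749, 0.663, 0.0, 0.001]
ft_force: [-0.4, -0.3, -0.2]
width: 0.0004
```

```bash
python3 -c "
from h import *
plan(.52,-.36,.31,-7)
shot('scene','b5.png',(0,60,200,300),2.5)
shot('top','b5t.png',(340,90,560,310),3)"
```

```text
t 30.03 shift [ 0.0691 -0.0005  0.003 ] turn [0.002 0.001 0.   ] w 0.0004 F [-0.4 -0.3 -0.2] pos [ 0.5121 -0.4287  0.313 ] j [ 0.14  0.49  0.72  1.34 -0.32  1.43  0.72]
```

View pics/b5.png

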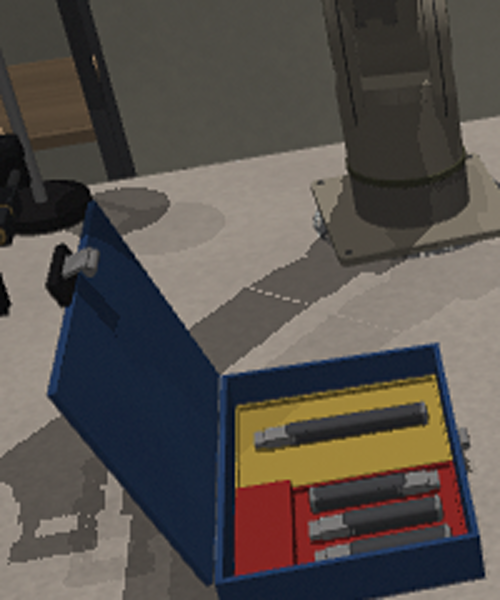

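View pics/b5t.png

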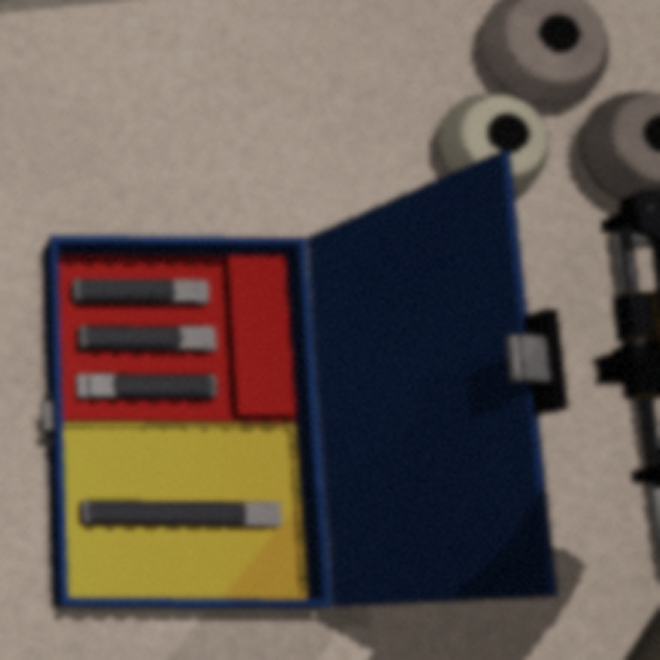

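Request:
arm_command(
  commands=[
    [0,[0.012,0,0],[0,0,0]],
    [0,[0.024,0,0],[0,0,0]],
    [0,[0.034,0,0],[0,0,0]],
    [0,[0.042,0,0],[0,0,0]],
    [0,[0.05,0,0],[0,0,0]],
    [0,[0.058,0,0],[0,0,0]],
    [0,[0.066,0,0],[0,0,0]],
    [0,[0.074,0,0],[0,0,0]],
    [0,[0.082,0,0],[0,0,0]],
    [0,[0.09,0,0],[0,0,0]],
  ],
)

```text
time: 30.97
ee_pos: [0.5228, -0.3384, 0.3116]
eef_rot: [0.749, 0.663, 0.0, -0.0]
ft_force: [0.6, -2.2, 2.8]
width: 0.0001
```

```bash
cat >> h.py <<'E'
def rel():
    s=read_state(); p=s["ee_pos"]; d=np.array([p[0]-.5281,p[1]+.2962]); print("t",round(s["time"],2),"X",round(d@[.122,.9925],4),"Y",round(d@[.9925,-.122],4),"Z",round(p[2],4),"F",np.round(s["ft_force"],1))
E
python3 -c "
from h import *
rel()
shot('scene','b6.png',(0,60,200,300),2.5)"
```

```text
t 30.97 X -0.0425 Y -0.0001 Z 0.3116 F [ 0.6 -2.2  2.8]
```

View pics/b6.png

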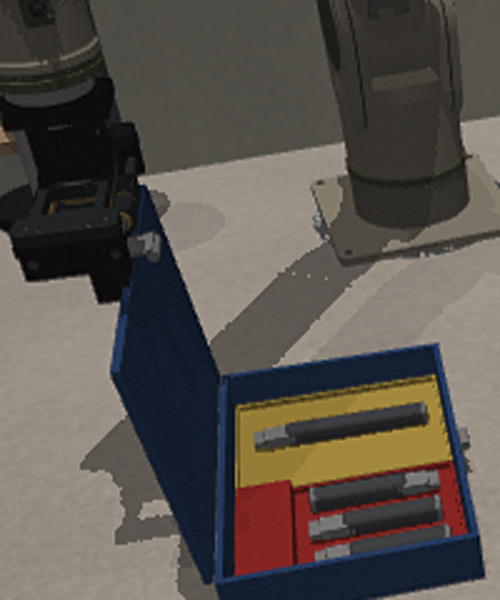

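Request:
arm_command(
  commands=[
    [0,[0.008,0,-0.002],[0,0,0]],
    [0,[0.017,0,-0.005],[0,0,0]],
    [0,[0.026,0,-0.006],[0,0,0]],
    [0,[0.036,0,-0.006],[0,0,0]],
    [0,[0.046,0,-0.006],[0,0,0]],
    [0,[0.056,0,-0.005],[0,0,0]],
    [0,[0.066,0,-0.004],[0,0,0]],
    [0,[0.076,0,-0.003],[0,0,0]],
    [0,[0.087,0,-0.001],[0,0,0]],
    [0,[0.098,0,0.002],[0,0,0]],
  ],
)

```text
time: 31.85
ee_pos: [0.5349, -0.2408, 0.3097]
eef_rot: [0.749, 0.663, 0.0, 0.0]
ft_force: [-1.3, -3.6, -0.7]
width: 0.0002
```

```bash
python3 -c "
from h import *
rel()
shot('scene','b7.png',(0,60,200,300),2.5)"
```

```text
t 31.85 X 0.0558 Y -0.0001 Z 0.3097 F [-1.3 -3.6 -0.7]
```

View pics/b7.png

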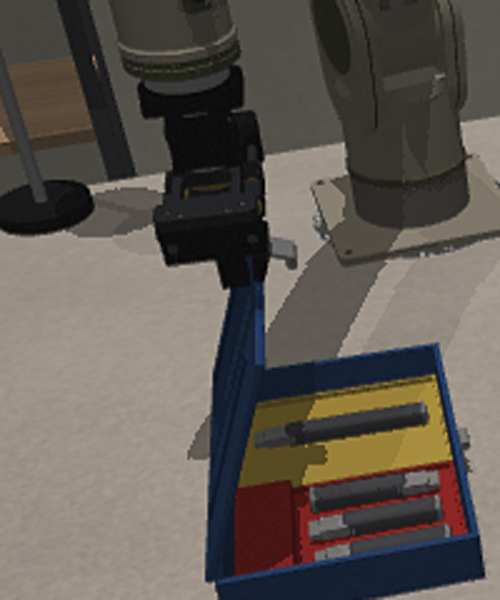

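Request:
arm_command(
  commands=[
    [0,[0.008,0,0.003],[0,0,0]],
    [0,[0.017,0,0.007],[0,0,0]],
    [0,[0.026,0,0.012],[0,0,0]],
    [0,[0.035,0,0.017],[0,0,0]],
    [0,[0.044,0,0.022],[0,0,0]],
    [0,[0.052,0,0.028],[0,0,0]],
    [0,[0.064,0,0.037],[0,0,0]],
    [0,[0.075,0,0.047],[0,0,0]],
    [0,[0.085,0,0.058],[0,0,0]],
    [0,[0.095,0,0.07],[0,0,0]],
  ],
)

```text
time: 32.73
ee_pos: [0.5464, -0.1462, 0.2385]
eef_rot: [0.749, 0.663, 0.0, -0.0]
ft_force: [0.9, -1.2, 0.5]
width: 0.0006
```

```bash
python3 -c "
from h import *
rel()
shot('scene','b8.png',(0,60,240,300),2.5)"
```

```text
t 32.73 X 0.1511 Y -0.0002 Z 0.2385 F [ 0.9 -1.2  0.5]
```

View pics/b8.png

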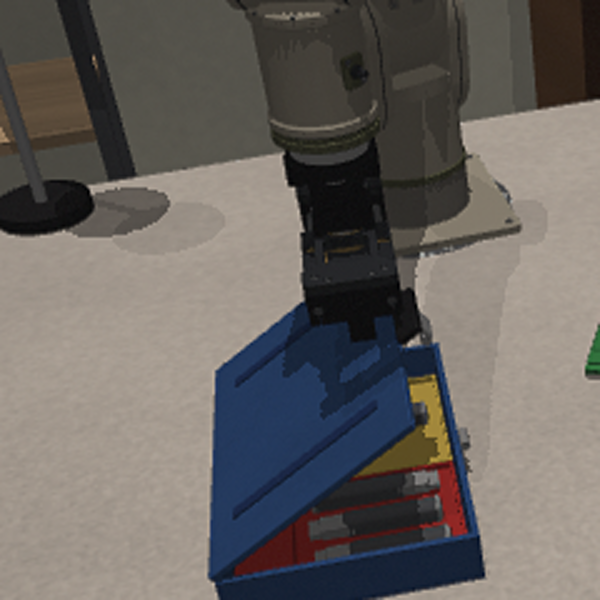

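Request:
arm_command(
  commands=[
    [0,[0.009,0,0.012],[0,0,0]],
    [0,[0.017,0,0.024],[0,0,0]],
    [0,[0.024,0,0.038],[0,0,0]],
    [0,[0.03,0,0.051],[0,0,0]],
    [0,[0.035,0,0.063],[0,0,0]],
    [0,[0.038,0,0.073],[0,0,0]],
    [0,[0.041,0,0.082],[0,0,0]],
    [0,[0.043,0,0.088],[0,0,0]],
    [0,[0.044,0,0.09],[0,0,0]],
    [0,[0.044,0,0.09],[0,0,0]],
  ],
)

```text
time: 33.62
ee_pos: [0.5515, -0.1038, 0.1493]
eef_rot: [0.749, 0.663, -0.0, -0.0]
ft_force: [-0.1, -0.0, 0.6]
width: 0.0005
```

```bash
python3 -c "
from h import *
rel()
shot('scene','b9.png',(0,60,240,300),2.5)"
```

```text
t 33.62 X 0.1938 Y -0.0003 Z 0.1493 F [-0.1 -0.   0.6]
```

View pics/b9.png

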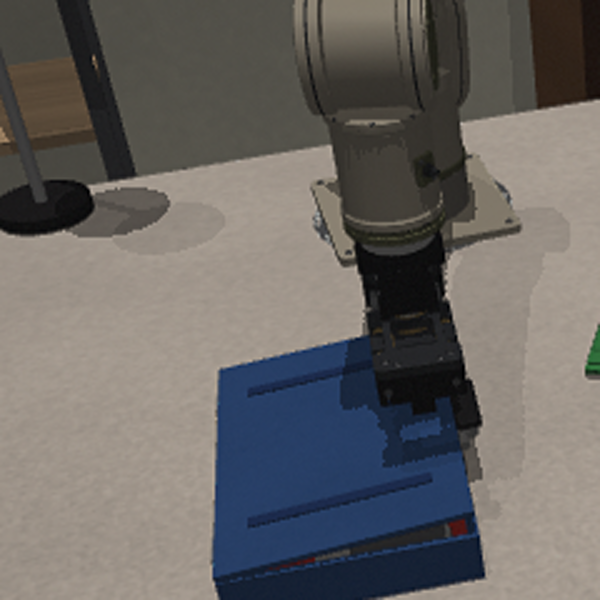

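Request:
arm_command(
  commands=[
    [0,[0,0,0.003],[0,0,0]],
    [0,[0.001,0,0.006],[0,0,0]],
    [0,[0.001,0,0.009],[0,0,0]],
    [0,[0.001,0,0.011],[0,0,0]],
    [0,[0.001,0,0.013],[0,0,0]],
    [0,[0.001,0,0.015],[0,0,0]],
    [0,[0.001,0,0.017],[0,0,0]],
    [0,[0.001,0,0.019],[0,0,0]],
    [0,[0.001,0,0.02],[0,0,0]],
    [0,[0.001,0,0.02],[0,0,0]],
  ],
)

```text
time: 34.5
ee_pos: [0.5515, -0.103, 0.1293]
eef_rot: [0.749, 0.663, -0.0, -0.0]
ft_force: [0.8, -0.9, 0.6]
width: 0.0002
```

```bash
python3 -c "
from h import *
rel()"
```

```text
t 34.5 X 0.1946 Y -0.0004 Z 0.1293 F [ 0.8 -0.9  0.6]
```

Request:
arm_command(
  commands=[
    [0,[0,0,0.0005],[0,0,0]],
    [0,[0,0,0.001],[0,0,0]],
    [0,[0,0,0.0015],[0,0,0]],
    [0,[0,0,0.002],[0,0,0]],
    [0,[0,0,0.0025],[0,0,0]],
    [0,[0,0,0.0025],[0,0,0]],
    [0,[0,0,0.0025],[0,0,0]],
    [0,[0,0,0.0025],[0,0,0]],
    [0,[0,0,0.0025],[0,0,0]],
    [0,[0,0,0.0025],[0,0,0]],
  ],
)

```text
time: 35.33
ee_pos: [0.5516, -0.1032, 0.1285]
eef_rot: [0.749, 0.663, 0.0, -0.0]
ft_force: [-7.6, 2.5, 17.0]
width: 0.0005
```

```bash
python3 -c "
from h import *
rel()
shot('scene','b10.png',(60,140,240,300),4)"
```

```text
t 35.33 X 0.1944 Y -0.0002 Z 0.1285 F [-7.6  2.5 17. ]
```

View pics/b10.png

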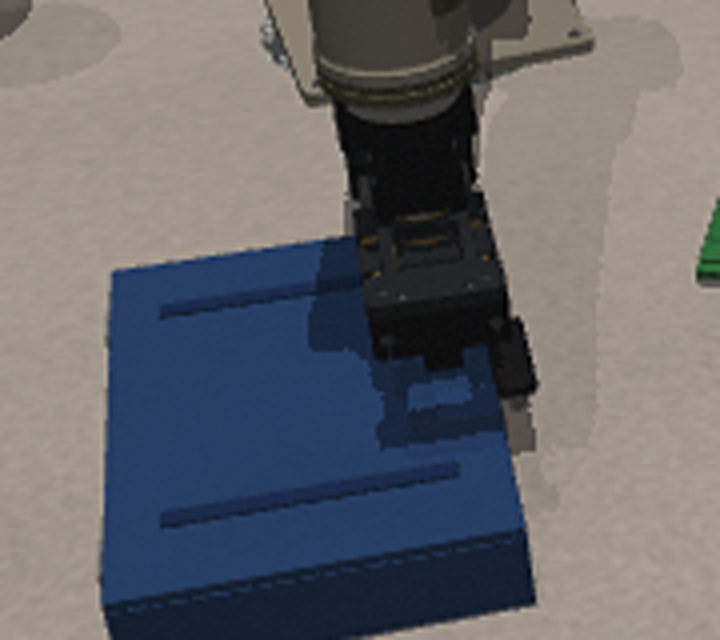

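Request:
arm_command(
  commands=[
    [0,[0,0,0.0005],[0,0,0]],
    [0,[0,0,0.001],[0,0,0]],
    [0,[0,0,0.001],[0,0,0]],
    [0,[0,0,-0.002],[0,0,0]],
    [0,[0,0,-0.015],[0,0,0]],
    [0,[0,0,-0.04],[0,0,0]],
    [0,[0,0,-0.07],[0,0,0]],
    [0,[0,0,-0.1],[0,0,0]],
    [0,[0,0,-0.13],[0,0,0]],
    [0,[0,0,-0.16],[0,0,0]],
  ],
)

```text
time: 36.22
ee_pos: [0.5514, -0.1033, 0.2894]
eef_rot: [0.749, 0.662, 0.0, 0.0]
ft_force: [0.4, -0.2, -0.3]
width: 0.0002
```

Request:
arm_command(
  commands=[
    [0,[0.02,-0.02,0],[0,0,0]],
    [0,[0.05,-0.04,0],[0,0,0]],
    [0,[0.08,-0.06,0],[0,0,0]],
    [0,[0.11,-0.06,0],[0,0,0]],
    [0,[0.14,-0.06,0],[0,0,0]],
    [0,[0.17,-0.06,0],[0,0,0]],
    [0,[0.2,-0.06,0],[0,0,0]],
    [0,[0.22,-0.06,0],[0,0,0]],
    [0,[0.22,-0.06,0],[0,0,0]],
    [0,[0.22,-0.06,0],[0,0,0]],
  ],
)

```text
time: 37.05
ee_pos: [0.5188, 0.1235, 0.2875]
eef_rot: [0.748, 0.663, -0.0, 0.0]
ft_force: [-0.6, -0.5, 0.0]
width: 0.0004
```

```bash
python3 - <<'E'
from h import *
rel()
cs=shot('scene','b11.png',(60,140,240,300),4)
c=shot('top','b12.png')
C=np.array([.5415,-.187,0]); a=np.radians(-97); ex=np.array([np.cos(a),np.sin(a),0]); ey=np.array([-np.sin(a),np.cos(a),0])
for th in (0,.03,.06):
  for y in (.157,-.157):
    p=C+.11*ex+y*ey+[0,0,.05]-ex*(.22*np.cos(th)+.009*np.sin(th)*-1)+np.array([0,0,.22*np.sin(th)+.009])
    print(th,y,((w2p(cs,p)-[60,140])*4).round())
E
```

```text
t 37.05 X 0.4154 Y -0.0604 Z 0.2875 F [-0.6 -0.5  0. ]
0 0.157 [528. 517.]
0 -0.157 [462. 210.]
0.03 0.157 [526. 508.]
0.03 -0.157 [460. 202.]
0.06 0.157 [524. 499.]
0.06 -0.157 [458. 193.]
```

View pics/b11.png

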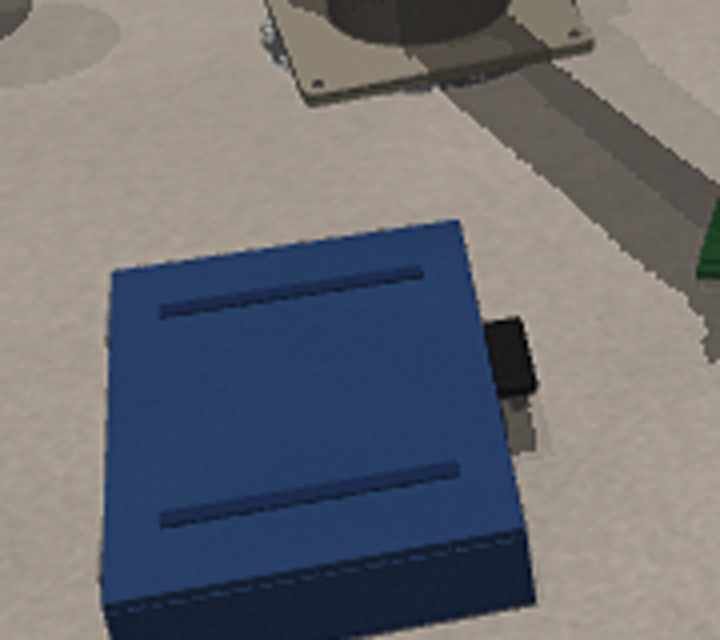

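View pics/b12.png

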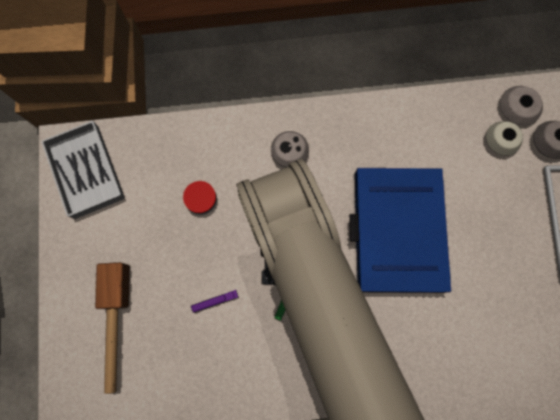

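```bash
python3 -c "
from h import *
print(close_job())"
```

```text
the job is handed in; nothing more can be done
None
```

The job is done and handed in at about 37 s of the 210 s allowed. No verdict was reported.

- **Chisels:** I found four, one long and three short. The long one is in the yellow tray. The three short ones, including the one misfiled in the yellow tray, lie side by side in the red tray. The last top and scene pictures before closing showed all four flat, lengthwise and inside their trays.
- **Lid:** I pushed it over from behind with closed fingers and pressed its front edge down. I inferred that it snapped past the catch; I did not see the snap itself. The fingertips stopped at 58.5 mm, against 59 mm for fully shut, with a 17 N push back. After I lifted off, the picture still showed it fully down. Its front corners sat about 10 pixels (in the 4x crop) from where I predicted for shut, on the side away from ajar.
- **Everything else:** the candle holder, tin, mallet and the purple look-alike showed no change in the last top picture, and the green one was half hidden by the arm. Nothing was touching the robot at hand-in. I noticed no knock and no slackened grip.

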